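# Fill the dental brush caddy in the toggle clamp jig

### The arm

A 7-joint arm with a two-finger parallel gripper is mounted at the origin on the work surface. World frame = base frame: x ahead of the robot, y to its left, z up, the work surface at z = 0. Lengths are in m, angles in rad, forces in N, time in s.
With the tool pointing down it reaches from about 0.4 to 0.9 m from the base axis. Payload 5.5 kg.
Tool frame: the origin (TCP) lies between the finger pads, 19 mm behind the fingertips; this is the grasp point; z points along the fingers, y is the line along which they close (so a half turn about z gives the same grasp; the last joint's range is limited). The gripper opens to 85 mm and grips with 20 to 120 N. Pads are 22 mm wide; open, the fingers measure 114 mm over their backs; the gripper's body (76 mm by 85 mm) begins 54 mm behind the grasp point. The pads swing forward as they close: fully open they stand 13 mm farther back than shut.
Start: joints at [-0.842, 0.501, -0.427, 1.55, 0.221, 1.138, -0.21], TCP at [0.292, 0.581, 0.25] pointing down, gripper open.
Joint ranges: [-2.88, 2.88], [-0.31, 2.03], [-1.54, 1.56], [0.2, 2.42], [-1.41, 4.55], [0.19, 2.02], [-2.57, 2.57]. Speed limits (rad/s): [2.57, 2.57, 3.14, 3.14, 3.14, 3.14, 3.14].

### API

Orientations are given as a unit quaternion [x, y, z, w].
In Python, from rig import bot gives the robot as it stands.
- The arm moves only by the tool move_arm, never from a script. Its argument "series" is text: rows parted by semicolons, each of 4 numbers parted by spaces: the shift along the tool's x, y, z in units of 0.2 m (1.0 is 0.2 m), then the turn about the tool's z in units of 45 degrees (1.0 is 45 degrees). In form: tx ty tz spin; .... A call has 1 to 20 rows; each row is the pose to reach, as a shift and turn from the pose commanded when the call began, along the tool's axes at that moment; what a row does not reach only later rows make up. A row lasts 1/12 s, in which the tool goes at most 41.7 mm and 7.16 degrees, less where a joint would pass 70% of its speed; a pose out of reach is approached as far as the arm can. A call with a number of a shift or a turn outside -1 to 1 is refused whole. A call with a gripper value outside its range is refused whole. "fingers" is the opening, from 0 (shut) to 1 (fully open), set as the call begins (left out, the last holds). The fingers move at their own pace and stop on an object; "newtons" is the grip in N (left out, the last holds). Time passes only in rows, so rows that repeat a pose let the fingers close. It gives the time, the measured TCP pose, the force, the opening and the grip force at its end, in the units of the state.
- bot.observe(): the state, without advancing time (a new reading comes with each control period).
- bot.grab_frame(name): name is "scene" or "top" or "wrist"; returns the picture (420x560x3 uint8, blue, green, red); there is no depth.
- bot.camera_info(name): a dict with "intrinsics" (3x3 intrinsics, pixels), "rvec" (rotation vector, rad) and "tvec" (3), from world to camera coordinates, as OpenCV has them; the wrist camera has in their place "mount" (4x4, takes a point from camera to tool coordinates, whose origin is the TCP and whose axes are the flange's). Camera axes: x right, y down, z forward; pixel columns grow to the right and rows downward; lengths in m; the calibration is good to about 2 mm. The wrist camera is an equidistant fisheye: a pixel r from the principal point sees the ray r / f radians off the axis. A picture is of the moment at which its call begins: read the wrist's pose just before it. camera_info takes no time and is no camera call.
- bot.job_done(): hands the job in; it is judged then, once.
The state is a dict: "time": time; "qpos": joint angles; "qvel": joint speeds; "joint_efforts": joint torques, N m; "position": TCP position; "tool_rot": TCP orientation; "force": force on the tool from outside, world axes, zero at the start; "moment": the same for the moment, N m; "finger_gap": opening from 0.0 (shut) to 1.0 (fully open); "grip_force": force on a finger pad.
Only numpy, scipy, OpenCV 4.12 (cv2) and the standard library are available. Lean on these libraries where they do the work, as an engineer would, in place of code of your own. Each camera call takes 0.05 s, during which the arm holds its last target. There are 200 camera calls.

### The job

Get the caddy ready for today's grooming round: set it in the nest of the jig, swing the red-knobbed toggle clamp over onto its blue block, and while it is clamped drop every green dental brush head from the lower tray into it, upright, one to a pocket. Then swing the clamp fully back, and put the filled caddy back on the cork mat, all of it on the mat and lying lengthwise along it. Leave the purple brush, the mug and the bottle where they are.

Things in the scene. Friction and masses are not known exactly. Their poses are not given: they have to be found in the camera images.
- fixture: Fixed jig: aluminium plate 220 (its x) x 160 mm (its y, -120 to 40), 8 mm thick, with a nest for the caddy at x=y=0 and a red clamp post at y -115 to -70, 30 mm wide, 80 mm high (foot 50 wide, 14 high). The clamp arm's hinge line is parallel to x at y=-85, 75 mm above the bench. Origin: underside, below the nest centre; z up. Place and yaw vary.
- nest (a point): Nest centre on the plate's upper face, axes as the jig's; the seated caddy's origin lies here, its length along x (either way round). Stops 12 mm high: two end stops, inner faces at x=+-101; four side stops, inner faces at y=+-26, |x| 60 to 90 mm. The caddy has 3 mm play each way. For |x| under 60 the sides are free for fingers.
- clamp_arm (a joint): Swing of the toggle arm, rad: 0 fully back (leaning 30 degrees past upright, away from the nest), 2.1 level with its pad on the caddy's block, 2.25 if nothing is under it. The arm points (2.1 - value) above the jig's +y. A damped over-centre spring (centre about 1) drives it to the nearer end: up to 8 N at the knob, 2 N more at 0.15 m/s.
- clamp_knob (a point): Centre of the red barrel knob (26 mm diameter, 30 mm long along the jig's x, flat ends) at the arm's free end, 150 mm from the hinge line: closed at the jig's y=65, 75 mm up; open at y=-161, 205 mm up. Pinch it by its ends from above, along the jig's x (it turns between the pads) and lead it round the arc. Arm: bar 12 wide, 14 mm thick; rubber pad 24 mm across, 85 mm from the hinge.
- caddy: Loose off-white caddy 196 (its x) x 46 mm (y), about 220 g. Blue block in the middle, 40 (x) x 46 (y), top 45 mm up: grip it across y, TCP 30 mm above the underside. Four pockets 36 x 36 mm at x=-77,-38,38,77, y=0; their floor is 4, their wall tops 20 mm above the underside. Origin: centre of underside, z up. Starts on the mat, lengthwise.
- head1: Green dental brush head standing upright: round weighted foot 28 mm across, 20 mm high, with a white band; round stem 16 mm across from 20 to 48 mm up; white bristle tuft to 56 mm (gives no resistance). 30 g. Origin: centre of the underside; z up along the stem. Starts in the lower right tray; may be absent. Grip the stem, fingertips 21 mm or more above the underside.
- head2: Green dental brush head standing upright: round weighted foot 28 mm across, 20 mm high, with a white band; round stem 16 mm across from 20 to 48 mm up; white bristle tuft to 56 mm (gives no resistance). 30 g. Origin: centre of the underside; z up along the stem. Starts in the lower right tray; may be absent. Grip the stem, fingertips 21 mm or more above the underside.
- head3: Green dental brush head standing upright: round weighted foot 28 mm across, 20 mm high, with a white band; round stem 16 mm across from 20 to 48 mm up; white bristle tuft to 56 mm (gives no resistance). 30 g. Origin: centre of the underside; z up along the stem. Starts in the lower right tray; may be absent. Grip the stem, fingertips 21 mm or more above the underside.
- head4: Green dental brush head standing upright: round weighted foot 28 mm across, 20 mm high, with a white band; round stem 16 mm across from 20 to 48 mm up; white bristle tuft to 56 mm (gives no resistance). 30 g. Origin: centre of the underside; z up along the stem. Starts in the lower right tray; may be absent. Grip the stem, fingertips 21 mm or more above the underside.
- tiers: Fixed stepped grey trays. Origin on the bench below the centre of the lower right compartment (brush heads): inside x -80 to 80, y -95 to 95 mm, floor 10, wall tops 28 mm above the bench. Lower left compartment (y 100 to 305): purple brush. Upper tier behind, x 125 to 300, rim 105 mm up, with comb and toothbrush, fixed.
- mat: Fixed cork mat, 130 mm (its x) by 270 mm (its y) by 4 mm thick; origin at the centre of its underside, on the bench. The caddy lies with its long axis along the mat's y.
- brush: bystander: purple slicker brush, 180 mm long, 50 mm wide, lying in the lower left compartment; origin at its underside near its middle.
- mug: bystander: white ceramic mug, 80 mm across, 92 mm high, origin at the centre of its underside.
- bottle: bystander: bottle, 60 mm across, 170 mm high, origin at the centre of its underside.

How it is judged:
By the outcome, as a careful person would: the job done as asked, in the order asked, and still so for the second after the job is handed in, with the robot touching nothing.
Of head1, head2, head3, head4 only 2 to 4 are there at a start; the rules pass over those that are not, and their reading is None.
At some moment in a run one of head1, head2, head3, head4, caddy may be knocked a few centimetres aside while the robot is not near it.
It also fails if it takes over 210 s, if anything falls off the work surface, if the arm or the gripper's body presses on something with over 40 N, if the wrist force passes 120 N, or if a joint passes its speed limit or range.

## Working session

There is one attempt and no reset: what is moved stays moved. The work goes in short steps, Python scripts to look and compute and a tool call to move; the robot and the scene stay as the last step left them, time stands still between calls to the robot, and variables do not carry over. Pictures are saved under pics/ and viewed, at most 16 in all, crops included, and the job is handed in when it is done.

Besides the shell and the picture viewer there is one more tool, called after "Request:" as name(argument=value, ...), one argument or row to a line, values as JSON. move_arm: Moves the arm, as the interface text tells. Its arguments: {"type":"object","properties":{"series":{"type":"string"},"fingers":{"type":"number"},"newtons":{"type":"number"}},"required":["series"]}

```bash
ls; mkdir -p pics; cat > h.py <<'E'
import numpy as np, cv2
from scipy.spatial.transform import Rotation as R
from rig import bot
def grab(n,f):
    s=bot.observe(); im=np.array(bot.grab_frame(n)); cv2.imwrite('pics/'+f,im); return im,s
def ray(n,px,s=None):
    c=bot.camera_info(n); K=np.array(c['intrinsics'])
    px=np.atleast_2d(np.array(px,float))
    if n=='wrist':
        M=np.array(c['mount']); u=(px-[K[0,2],K[1,2]])/[K[0,0],K[1,1]]
        th=np.linalg.norm(u,axis=1,keepdims=True); d=np.hstack([u/np.maximum(th,1e-9)*np.sin(th),np.cos(th)])
        Rt=R.from_quat(s['tool_rot']).as_matrix()
        return Rt@M[:3,3]+s['position'], d@(Rt@M[:3,:3]).T
    Rm=cv2.Rodrigues(np.array(c['rvec'],float))[0]; t=np.array(c['tvec'],float).ravel()
    d=np.c_[(px-[K[0,2],K[1,2]])/[K[0,0],K[1,1]],np.ones(len(px))]
    return -Rm.T@t, d@Rm
def onz(n,px,z,s=None):
    o,d=ray(n,px,s); return o+d*((z-o[2])/d[:,2])[:,None]
def proj(n,P):
    c=bot.camera_info(n); return cv2.projectPoints(np.array(P,float).reshape(-1,1,3),np.array(c['rvec'],float),np.array(c['tvec'],float),np.array(c['intrinsics'],float),None)[0][:,0]
E
python3 - <<'E'
from h import *
for n in('top','scene'):
    im,s=grab(n,n+'0.png'); 
    o,d=ray(n,[280,210]); print(n,o,d)
print(s); print(bot.camera_info('wrist'))
E
```

```text
pics
top [ 0.50841116 -0.02344482  1.04520083] [[ 0.10509267  0.02419588 -0.9942086 ]]
scene [1.09762942 0.2635504  0.79872417] [[-0.55858245 -0.29941237 -0.77354528]]
{'time': 0.05, 'qpos': array([-0.84180904,  0.5018473 , -0.42679917,  1.55142004,  0.22075947,
        1.13830588, -0.21034956]), 'qvel': array([-0.00057471, -0.00138576,  0.0010057 , -0.00087839, -0.00074213,
        0.0002008 ,  0.00145836]), 'joint_efforts': array([-7.92452454e-03, -5.71288598e+01, -5.84291741e+00, -2.82025981e+01,
        1.07378571e-02,  6.21736879e-03, -1.23067542e-05]), 'position': array([0.29166835, 0.580164  , 0.24897282]), 'tool_rot': array([ 2.30799106e-01,  9.73000945e-01, -9.26474179e-04, -2.75111870e-04]), 'force': array([ 0.44555884, -0.59002139, -0.64027501]), 'moment': array([-0.04596353,  0.01509746,  0.01292791]), 'grip_force': 0.0, 'finger_gap': 1.0010182680215167}
{'intrinsics': array([[325.1922621 ,   0.        , 278.05638389],
       [  0.        , 325.1922621 , 210.77547212],
       [  0.        ,   0.        ,   1.        ]]), 'mount': array([[-3.23333992e-04, -9.52841218e-01, -3.03469122e-01,
         7.82089201e-02],
       [ 9.99999937e-01, -3.51705216e-04,  3.88351021e-05,
         3.75439559e-04],
       [-1.43735359e-04, -3.03469091e-01,  9.52841272e-01,
        -1.24022402e-01],
       [ 0.00000000e+00,  0.00000000e+00,  0.00000000e+00,
         1.00000000e+00]])}
```

View pics/top0.png

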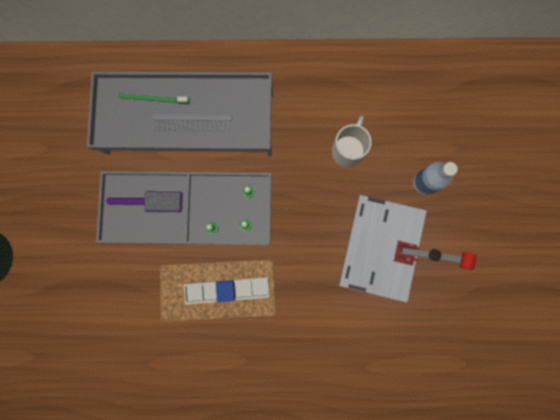

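View pics/scene0.png

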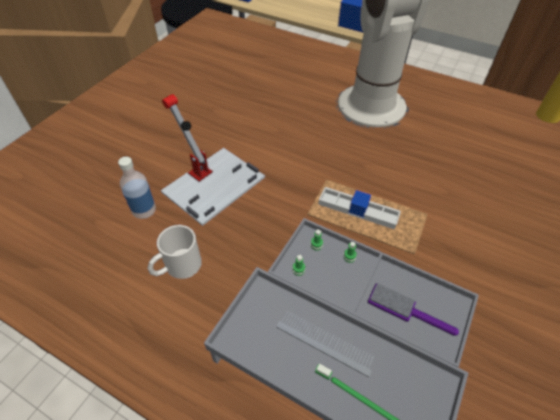

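Top view: three green heads at about (249,191), (246,225) and (212,228). The caddy's blue block is at (225,291) on the mat. The jig plate is around (383,248) with its post at (405,253), and the clamp is open with its knob at (468,261). Now I'll measure them.

```bash
cat >> h.py <<'E'
def mask(im,lo,hi): return cv2.inRange(cv2.cvtColor(im,cv2.COLOR_BGR2HSV),np.array(lo),np.array(hi))
def blobs(m,amin):
    c,_=cv2.findContours(m,cv2.RETR_EXTERNAL,cv2.CHAIN_APPROX_NONE)
    return sorted([k for k in c if cv2.contourArea(k)>=amin],key=cv2.contourArea,reverse=True)
def cen(k):
    m=cv2.moments(k); return np.array([m['m10']/m['m00'],m['m01']/m['m00']])
def rect(n,k,z,s=None):
    P=onz(n,k[:,0,:],z,s)[:,:2]; return cv2.minAreaRect((P*1000).astype(np.float32))
E
python3 - <<'E'
from h import *
np.set_printoptions(precision=4,suppress=True)
im=cv2.imread('pics/top0.png'); sc=cv2.imread('pics/scene0.png')
pad=im.copy()
# plate
m=mask(im,[0,0,120],[180,60,255]); m[:,:335]=0; m[:185]=0; m[:,440:]=0
k=blobs(cv2.morphologyEx(m,cv2.MORPH_CLOSE,np.ones((9,9))),1500)[0]; print('plate',rect('top',k,.008))
k=blobs(mask(im,[110,150,60],[125,255,255]),80)
for b in k: print('blue',cen(b),rect('top',b,.049))
m=mask(im,[0,0,120],[180,70,255]); m[:, :178]=0; m[:,275:]=0;m[:265]=0;m[320:]=0
k=blobs(cv2.morphologyEx(m,cv2.MORPH_CLOSE,np.ones((25,25))),300)
for b in k: print('caddy',rect('top',b,.024))
m=mask(im,[8,80,120],[25,255,255]); m[:, :150]=0; m[:,285:]=0;m[:255]=0;m[325:]=0
k=blobs(cv2.morphologyEx(m,cv2.MORPH_CLOSE,np.ones((45,45))),2000)
for b in k: print('mat',rect('top',b,.004))
for n,I in(('top',im),('scene',sc)):
    for b in blobs(mask(I,[50,100,40],[75,255,255]),15): print(n,'green',cen(b),cv2.contourArea(b),onz(n,cen(b),.03))
    for b in blobs(mask(I,[0,170,60],[6,255,255])|mask(I,[174,170,60],[180,255,255]),15): print(n,'red',cen(b),cv2.contourArea(b),onz(n,cen(b),.205))
m=mask(im,[0,0,60],[180,80,150]); m[:,:90]=0;m[:,280:]=0;m[:165]=0;m[250:]=0
for b in blobs(m,2000): print('tray',rect('top',b,.028))
cv2.imwrite('pics/c.png',np.hstack([cv2.resize(im[180:310,330:485],None,fx=3,fy=3,interpolation=2)]))
E
```

```text
plate ((530.0213623046875, -240.90548706054688), (163.2026824951172, 222.2929229736328), 76.64962005615234)
caddy ((427.5384216308594, 125.63557434082031), (50.69258117675781, 198.16172790527344), 5.196083068847656)
mat ((429.72747802734375, 151.764892578125), (161.74729919433594, 321.4205017089844), 0.6007548570632935)
top green [146.7625  97.7611] 116.5 [[0.8902 0.3277 0.03  ]]
top green [213.1875 228.1979] 32.0 [[0.5724 0.1579 0.03  ]]
top green [249.3046 193.1839] 29.0 [[0.6555 0.074  0.03  ]]
top green [247.38   225.6867] 25.0 [[0.5786 0.0775 0.03  ]]
top red [467.8643 260.3698] 196.5 [[ 0.5023 -0.3589  0.205 ]]
scene green [363.437 399.316] 297.5 [[0.8476 0.301  0.03  ]]
scene green [350.1406 253.0964] 83.0 [[0.5751 0.1625 0.03  ]]
scene green [298.6625 266.323 ] 80.5 [[0.6615 0.0777 0.03  ]]
scene green [316.6203 241.0883] 75.5 [[0.5821 0.083  0.03  ]]
scene red [198.3783 170.6725] 170.5 [[ 0.6594 -0.1602  0.205 ]]
scene red [169.582  100.3522] 124.0 [[ 0.5009 -0.3597  0.205 ]]
tray ((621.96923828125, 229.6723175048828), (412.733154296875, 172.50904846191406), 89.35662078857422)
```

View pics/c.png

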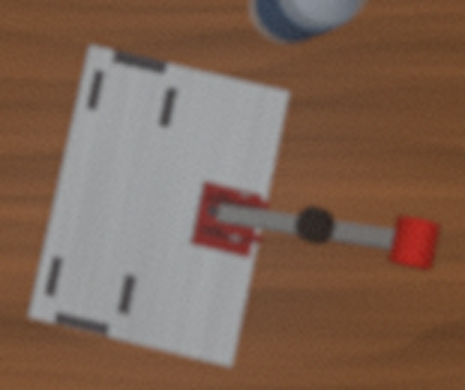

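The plate fits 163 x 222 mm against the nominal 160 x 220. That puts the jig yaw at -13.35° and the nest at (0.539,-0.202). The open knob predicted from this, (0.502,-0.359), agrees with both cameras. Next, a move planner, then a close wrist look at the caddy and the jig.

```bash
cat >> h.py <<'E'
def plan(*targets):
    """targets (x,y,z,yaw of tool y in deg): print tool-frame shift (0.2 m units) and spin (45 deg units), all from the present pose"""
    s=bot.observe(); Rt=R.from_quat(s['tool_rot']).as_matrix(); ya=np.degrees(np.arctan2(Rt[1,1],Rt[0,1]))
    print('now',np.round(s['position'],4),'yaw %.2f'%ya,'q',np.round(s['qpos'],2),'tilt',np.round(Rt[:2,2],4))
    for t in targets:
        d=Rt.T@(np.array(t[:3])-s['position'])/.2; sp=-((t[3]-ya+90)%180-90)/45
        print(t,'->',np.round(d,3),'spin %.3f'%sp)
E
python3 - <<'E'
from h import *
plan((.43,.125,.25,5.2),(.50,-.17,.3,76.65))
im=cv2.imread('pics/top0.png');print(cv2.cvtColor(im,cv2.COLOR_BGR2HSV)[291,225], cv2.cvtColor(cv2.imread('pics/scene0.png'),cv2.COLOR_BGR2HSV)[205,360])
E
```

```text
now [0.2917 0.5802 0.249 ] yaw 63.31 q [-0.84  0.5  -0.43  1.55  0.22  1.14 -0.21] tilt [-0.0008 -0.0015]
(0.43, 0.125, 0.25, 5.2) -> [-1.64  -1.723 -0.002] spin 1.291
(0.5, -0.17, 0.3, 76.65) -> [-2.615 -2.884 -0.25 ] spin -0.296
[112 150 133] [109 201 138]
```

Request:
move_arm(
  series="-0.8 -0.86 0 0.64;-0.8 -0.86 0 0.64;-0.8 -0.86 0 0.64;-0.8 -0.86 0 0.64;-0.8 -0.86 0 0.64;-0.8 -0.86 0 0.64;-0.8 -0.86 0 0.64;-0.8 -0.86 0 0.64;-0.8 -0.86 0 0.64",
  fingers=1,
)

```text
time: 0.85
position: [0.3573, 0.3559, 0.2501]
tool_rot: [0.465, 0.885, 0.0, -0.0]
force: [-0.5, 0.8, 0.1]
finger_gap: 1.005
grip_force: 0.0
```

```bash
python3 -c "
from h import *
plan((.43,.125,.25,5.2))"
```

```text
now [0.3573 0.3559 0.2501] yaw 34.53 q [-0.58  0.22 -0.29  1.91  0.07  1.01 -0.3 ] tilt [-0.0001  0.0008]
(0.43, 0.125, 0.25, 5.2) -> [-1.157e+00 -3.550e-01 -1.000e-03] spin 0.652
```

Request:
move_arm(
  series="-1 -0.35 0 0.65;-1 -0.35 0 0.65;-1 -0.35 0 0.65;-1 -0.35 0 0.65;-1 -0.35 0 0.65;-1 -0.35 0 0.65;-1 -0.35 0 0.65;-1 -0.35 0 0.65;-1 -0.35 0 0.65",
)

```text
time: 1.6
position: [0.4129, 0.1532, 0.2499]
tool_rot: [0.672, 0.74, 0.0, -0.0]
force: [-0.1, 0.7, -0.8]
finger_gap: 1.0
grip_force: 0.0
```

```bash
python3 -c "
from h import *
im,s=grab('wrist','w1.png')
plan((.43,.125,.25,5.2),(.5,-.17,.3,76.65))
for b in blobs(mask(im,[105,120,60],[125,255,255]),200): print('blue',cen(b),rect('wrist',b,.049,s))
"
```

```text
now [0.4128 0.1531 0.2499] yaw 5.51 q [-0.33  0.1  -0.09  2.06  0.01  0.99 -0.33] tilt [-0.0003  0.0005]
(0.43, 0.125, 0.25, 5.2) -> [-0.148  0.072 -0.001] spin 0.007
(0.5, -0.17, 0.3, 76.65) -> [-1.65   0.279 -0.251] spin -1.581
blue [290.73097633 209.53357716] ((428.3839416503906, 131.06137084960938), (44.18494415283203, 46.19941711425781), 5.384645462036133)
```

View pics/w1.png

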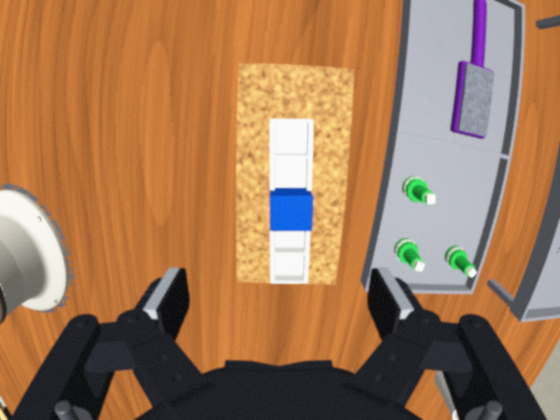

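Wrist view: the blue block is centred at (291,210). The caddy's ends are at about (291,119) and (289,283), and three heads are visible, at about (418,190), (410,254) and (461,262). I'll get the caddy centre from its ends too, then move to the jig.

```bash
python3 -c "
from h import *
s=bot.observe(); im=cv2.imread('pics/w1.png')
m=mask(im,[0,0,150],[180,50,255])|mask(im,[105,120,60],[125,255,255]); m[:, :255]=0;m[:,330:]=0
m=cv2.morphologyEx(m,cv2.MORPH_CLOSE,np.ones((9,9)))
for b in blobs(m,1500): print(cv2.boundingRect(b),rect('wrist',b,.024,s))
wm=mask(im,[0,0,150],[180,50,255]); wm[:, :255]=0;wm[:,330:]=0
ys=np.where(wm[:,285:297].sum(1)>1000)[0]; ys=ys[ys<300]; print(ys.min(),ys.max(), onz('wrist',[[291,ys.min()],[289,ys.max()+1]],.024,s))
"
```

```text
(269, 119, 45, 165) ((429.87249755859375, 126.05376434326172), (49.612003326416016, 196.37501525878906), 5.591980457305908)
119 282 [[0.41957567 0.22343923 0.024     ]
 [0.43811213 0.02820349 0.024     ]]
```

Request:
move_arm(
  series="-0.9 0.15 -0.2 -0.8;-0.9 0.15 -0.2 -0.8;-0.9 0.15 -0.2 -0.8;-0.9 0.15 -0.2 -0.8;-0.9 0.15 -0.2 -0.8;-0.9 0.15 -0.2 -0.8;-0.9 0.15 -0.2 -0.8;-0.9 0.15 -0.2 -0.8;-0.9 0.15 -0.2 -0.8",
)

```text
time: 2.4
position: [0.4594, -0.0235, 0.2896]
tool_rot: [0.412, 0.911, 0.0, -0.001]
force: [-0.2, 0.1, -0.2]
finger_gap: 1.0
grip_force: 0.0
```

```bash
python3 -c "
from h import *
plan((.5,-.23,.29,76.65))"
```

```text
now [ 0.4594 -0.0235  0.2896] yaw 41.32 q [-0.07  0.08  0.07  1.97 -0.01  1.08  0.72] tilt [-0.0009  0.0007]
(0.5, -0.23, 0.29, 76.65) -> [-0.909 -0.529 -0.003] spin -0.785
```

Request:
move_arm(
  series="-0.7 -0.6 0 -0.785;-0.7 -0.6 0 -0.785;-0.7 -0.6 0 -0.785;-0.7 -0.6 0 -0.785;-0.7 -0.6 0 -0.785;-0.7 -0.6 0 -0.785;-0.7 -0.6 0 -0.785;-0.7 -0.6 0 -0.785;-0.7 -0.6 0 -0.785",
)

```text
time: 3.15
position: [0.4623, -0.2073, 0.2895]
tool_rot: [0.116, 0.993, 0.001, -0.0]
force: [0.7, -0.1, 0.6]
finger_gap: 0.999
grip_force: 0.0
```

```bash
python3 -c "
from h import *
im,s=grab('wrist','w2.png')
plan((.5,-.23,.29,76.65))"
```

```text
now [ 0.4623 -0.2073  0.2897] yaw 76.68 q [ 0.2   0.17  0.19  1.88 -0.04  1.1   1.74] tilt [-0.0005  0.0012]
(0.5, -0.23, 0.29, 76.65) -> [-0.209 -0.067 -0.002] spin 0.001
```

View pics/w2.png

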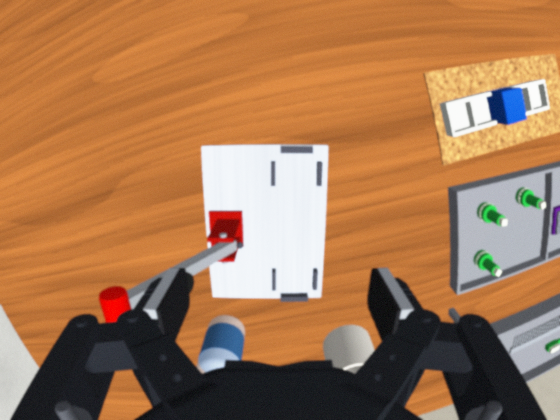

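The wrist sees the whole plate, about (202..328, 146..299), and all six dark stops. The end stops are at about (297,149) and (294,297).

```bash
python3 -c "
from h import *
s=bot.observe(); im=cv2.imread('pics/w2.png')
m=mask(im,[0,0,130],[180,60,255]); m[:, :195]=0;m[:,340:]=0;m[:140]=0;m[302:]=0
k=blobs(cv2.morphologyEx(m,cv2.MORPH_CLOSE,np.ones((15,15))),3000)[0]; k=cv2.convexHull(k); print(cv2.boundingRect(k),rect('wrist',k,.008,s))
d=mask(im,[0,0,0],[180,255,110]); d[:, :245]=0;d[:,326:]=0;d[:143]=0;d[301:]=0
for b in blobs(d,30): r=rect('wrist',b,.017,s); print(cen(b).round(1),np.round(r[0],1),np.round(r[1],1),round(r[2],2), ((np.array(r[0])-[539.2,-202])@np.array([[.973,.231],[-.231,.973]])).round(1))
"
```

```text
(195, 144, 134, 155) ((528.4619140625, -251.40814208984375), (183.4874725341797, 222.4102020263672), 76.74881744384766)
[293.  296.7] [ 640.8 -226. ] [35.9 10.4] 76.12 [104.4   0.2]
```

```bash
python3 -c "
from h import *
s=bot.observe(); im=cv2.imread('pics/w2.png')
d=mask(im,[0,0,0],[180,90,150]); d[:, :262]=0;d[:,324:]=0;d[:147]=0;d[301:]=0
for b in blobs(d,30): r=rect('wrist',b,.017,s); print(cen(b).round(1),np.round(r[0],1),np.round(r[1],1),round(r[2],2), ((np.array(r[0])-[539.2,-202])@np.array([[.973,.231],[-.231,.973]])).round(1))
"
```

```text
[294.2 296.9] [ 640.1 -225.6] [39.1 12.2] 76.0 [103.6   0.3]
[296.6 149.1] [ 437.8 -178.1] [36.8  6.2] 77.07 [-1.042e+02 -1.000e-01]
[318.7 172.4] [ 473.  -156.6] [ 5.  28.1] 78.18 [-74.9  28.9]
[314.4 277.8] [ 618. -191.] [ 4.2 30.9] 79.34 [74.1 28.9]
```

The stops land at their nominal spots, so the nest is confirmed at (0.539,-0.202) with yaw -13.35°. Back to the caddy at (0.429,0.126), yaw 5.5°.

Request:
move_arm(
  series="0.7 0.75 0 0.79;0.7 0.75 0 0.79;0.7 0.75 0 0.79;0.7 0.75 0 0.79;0.7 0.75 0 0.79;0.7 0.75 0 0.79;0.7 0.75 0 0.79;0.7 0.75 0 0.79;0.7 0.75 0 0.79",
)

```text
time: 3.95
position: [0.3607, -0.0314, 0.2903]
tool_rot: [0.414, 0.91, 0.0, 0.001]
force: [0.4, -0.2, 0.6]
finger_gap: 0.999
grip_force: 0.0
```

```bash
python3 -c "
from h import *
plan((.4292,.126,.1,5.5))"
```

```text
now [ 0.3607 -0.0314  0.2903] yaw 41.15 q [-0.01 -0.11  0.02  2.17  0.    1.09  0.73] tilt [ 0.0011 -0.0003]
(0.4292, 0.126, 0.1, 5.5) -> [0.368 0.775 0.952] spin 0.792
```

Request:
move_arm(
  series="0.37 0.78 0.6 0.79;0.37 0.78 0.6 0.79;0.37 0.78 0.6 0.79;0.37 0.78 0.6 0.79;0.37 0.78 0.6 0.79;0.37 0.78 0.6 0.79;0.37 0.78 0.7 0.79;0.37 0.78 0.8 0.79;0.37 0.78 0.8 0.79;0.37 0.78 0.8 0.79",
)

```text
time: 4.78
position: [0.429, 0.1257, 0.129]
tool_rot: [0.673, 0.74, -0.001, -0.001]
force: [0.6, -0.3, 1.3]
finger_gap: 1.002
grip_force: 0.0
```

```bash
python3 -c "
from h import *
im,s=grab('wrist','w3.png')
for b in blobs(mask(im,[105,120,60],[125,255,255]),200): print('blue',cen(b),rect('wrist',b,.049,s))
plan((.4292,.126,.034,5.5))"
```

```text
blue [278.66140713 221.04887325] ((428.38360595703125, 131.02610778808594), (44.38655090332031, 46.86860656738281), 5.187497615814209)
now [0.4299 0.126  0.13  ] yaw 5.43 q [-0.23  0.29 -0.14  2.15  0.06  0.7  -0.31] tilt [-0.0008 -0.0004]
(0.4292, 0.126, 0.034, 5.5) -> [ 0.001 -0.003  0.48 ] spin -0.002
```

Request:
move_arm(
  series="0 0 0.2 0;0 0 0.4 0;0 0 0.48 0;0 0 0.48 0;0 0 0.48 0;0 0 0.48 0",
)

```text
time: 5.33
position: [0.4313, 0.1268, 0.0358]
tool_rot: [0.673, 0.74, 0.001, 0.001]
force: [-0.1, 0.5, -0.1]
finger_gap: 1.0
grip_force: 0.0
```

Request:
move_arm(
  series="0 0 0 0;0 0 0 0;0 0 0 0;0 0 0 0;0 0 0 0;0 0 0 0;0 0 0 0;0 0 0 0",
  fingers=0,
  newtons=60,
)

```text
time: 6.0
position: [0.4302, 0.1267, 0.0353]
tool_rot: [0.672, 0.74, 0.001, 0.0]
force: [-2.0, -1.7, 10.3]
finger_gap: 0.53
grip_force: 61.6
```

Request:
move_arm(
  series="0 0 -0.05 0;0 0 -0.2 0;0 0 -0.4 0;0 0 -0.6 0;0 0 -0.6 0;0 0 -0.6 0;0 0 -0.6 0",
)

```text
time: 6.58
position: [0.4289, 0.1262, 0.154]
tool_rot: [0.672, 0.74, -0.0, 0.0]
force: [-1.2, 0.8, -3.6]
finger_gap: 0.53
grip_force: 62.4
```

```bash
python3 -c "
from h import *
im,s=grab('wrist','w4.png')
plan((.539,-.202,.15,76.65))
m=mask(im,[0,0,150],[180,50,255])|mask(im,[105,120,60],[125,255,255]); m[:,:230]=0;m[:,330:]=0
m=cv2.morphologyEx(m,cv2.MORPH_CLOSE,np.ones((9,9)))
for b in blobs(m,1500): print(cv2.boundingRect(b),rect('wrist',b,s['position'][2]-.01,s))
"
```

```text
now [0.4282 0.126  0.1531] yaw 5.49 q [-0.22  0.25 -0.15  2.14  0.05  0.76 -0.3 ] tilt [-0.002  -0.0007]
(0.539, -0.202, 0.15, 76.65) -> [-1.686  0.394  0.016] spin -1.581
(230, 64, 100, 301) ((429.85101318359375, 148.2158203125), (52.47416687011719, 152.40248107910156), 2.8115246295928955)
```

View pics/w4.png

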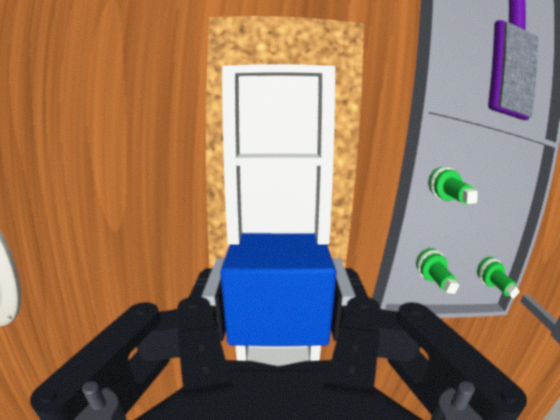

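The caddy is held. Its front end edge is at row ~66 and the block's top-front edge is at row ~234. I'll work out the offset in the hand from these.

```bash
python3 -c "
from h import *
s=bot.observe(); Rt=R.from_quat(s['tool_rot']).as_matrix()
z=s['position'][2]
for p,dz in(((226,67),-.0113),((332,68),-.0113),((279,66),-.0113),((240,234),.0137),((320,234),.0137),((227,239),-.0113),((329,240),-.0113)):
    print(p,((onz('wrist',p,z+dz,s)[0]-s['position'])@Rt*1000).round(1))
"
```

```text
(226, 67) [ 97.  -21.6  11.3]
(332, 68) [96.6 21.9 11.2]
(279, 66) [96.9  0.1 11.2]
(240, 234) [ 34.2 -14.2 -13.7]
(320, 234) [ 34.2  15.1 -13.7]
(227, 239) [ 21.7 -23.5  11.3]
(329, 240) [21.3 22.9 11.2]
```

Request:
move_arm(
  series="-0.85 0.2 0 -0.79;-0.85 0.2 0 -0.79;-0.85 0.2 0 -0.79;-0.85 0.2 0 -0.79;-0.85 0.2 0 -0.79;-0.85 0.2 0 -0.79;-0.85 0.2 0 -0.79;-0.85 0.2 0 -0.79;-0.85 0.2 0 -0.79",
)

```text
time: 7.38
position: [0.4842, -0.0376, 0.1527]
tool_rot: [0.415, 0.91, -0.0, -0.002]
force: [0.3, 0.3, -1.1]
finger_gap: 0.53
grip_force: 62.3
```

```bash
python3 -c "
from h import *
plan((.539,-.202,.15,76.65))"
```

```text
now [ 0.4842 -0.0376  0.1527] yaw 41.01 q [ 0.16  0.32 -0.16  2.05  0.07  0.79  0.68] tilt [-0.0031  0.0009]
(0.539, -0.202, 0.15, 76.65) -> [-0.8   -0.333  0.012] spin -0.792
```

Request:
move_arm(
  series="-0.8 -0.33 0 -0.79;-0.8 -0.33 0 -0.79;-0.8 -0.33 0 -0.79;-0.8 -0.33 0 -0.79;-0.8 -0.33 0 -0.79;-0.8 -0.33 0 -0.79;-0.8 -0.33 0 -0.79;-0.8 -0.33 0 -0.79;-0.8 -0.33 0 -0.79;-0.8 -0.33 0 -0.79",
)

```text
time: 8.22
position: [0.5408, -0.2007, 0.154]
tool_rot: [0.116, 0.993, 0.0, -0.0]
force: [-1.2, -0.0, -2.3]
finger_gap: 0.528
grip_force: 62.3
```

```bash
python3 -c "
from h import *
plan((.539,-.202,.0395,76.65))"
```

```text
now [ 0.5408 -0.2007  0.154 ] yaw 76.69 q [ 0.48  0.46 -0.22  1.83  0.13  0.87  1.54] tilt [-0.0004  0.0006]
(0.539, -0.202, 0.0395, 76.65) -> [ 0.007 -0.009  0.572] spin 0.001
```

Request:
move_arm(
  series="0.007 -0.009 0.2 0;0.007 -0.009 0.36 0;0.007 -0.009 0.44 0;0.007 -0.009 0.48 0;0.007 -0.009 0.5 0;0.007 -0.009 0.52 0;0.007 -0.009 0.54 0;0.007 -0.009 0.56 0;0.007 -0.009 0.57 0;0.007 -0.009 0.57 0;0.007 -0.009 0.57 0",
)

```text
time: 9.13
position: [0.5392, -0.2045, 0.0404]
tool_rot: [0.117, 0.993, -0.0, 0.0]
force: [0.3, 0.8, -1.6]
finger_gap: 0.53
grip_force: 62.2
```

```bash
python3 -c "
from h import *
plan((.539,-.202,.0395,76.65)); s=bot.observe(); print(s['force'],s['moment'])
im,s=grab('wrist','w5.png')"
```

```text
now [ 0.5392 -0.2045  0.0404] yaw 76.58 q [ 0.46  0.63 -0.18  1.87  0.18  0.65  1.5 ] tilt [ 0.0005 -0.0002]
(0.539, -0.202, 0.0395, 76.65) -> [0.004 0.012 0.004] spin -0.002
[ 0.28399562  0.849607   -1.62566139] [-0.054563   -0.03727607 -0.06486296]
```

View pics/w5.png

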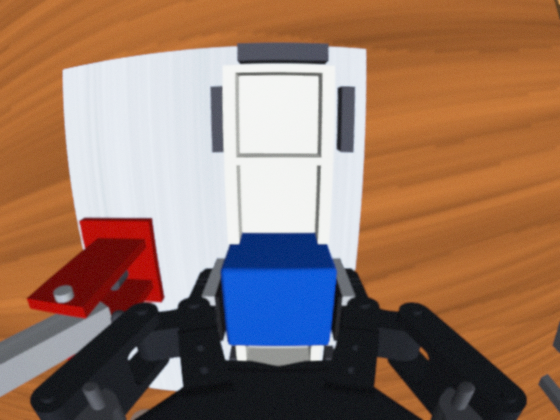

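The wrist view shows the caddy between the end and side stops, slightly nearer the left one. I'll centre it, lower the last millimetre, release and rise.

Request:
move_arm(
  series="0.004 0.01 0.005 0;0.004 0.01 0.008 0;0.004 0.01 0.008 0",
)

```text
time: 9.43
position: [0.5391, -0.2025, 0.0394]
tool_rot: [0.117, 0.993, -0.0, 0.0]
force: [-1.8, -0.4, 4.4]
finger_gap: 0.529
grip_force: 62.9
```

Request:
move_arm(
  series="0 0 0 0;0 0 0 0;0 0 0 0;0 0 0 0;0 0 0 0;0 0 0 0",
  fingers=0.8,
)

```text
time: 9.93
position: [0.5387, -0.2021, 0.0383]
tool_rot: [0.117, 0.993, 0.0, -0.0]
force: [0.2, -0.2, -0.2]
finger_gap: 0.8
grip_force: 0.0
```

Request:
move_arm(
  series="0 0 -0.1 0;0 0 -0.3 0;0 0 -0.5 0;0 0 -0.7 0;0 0 -0.9 0;0 0 -0.98 0;0 0 -1 0;0 0 -1 0;0 0 -1 0",
)

```text
time: 10.68
position: [0.5379, -0.202, 0.2373]
tool_rot: [0.117, 0.993, 0.0, -0.001]
force: [0.7, -0.4, -0.3]
finger_gap: 0.8
grip_force: 0.0
```

```bash
python3 -c "
from h import *
im,s=grab('wrist','w6.png')
plan((.502,-.359,.30,-13.35),(.502,-.359,.27,-13.35))
for b in blobs(mask(im,[105,120,60],[125,255,255]),200): print('blue',cen(b),rect('wrist',b,.053,s))
for n in('top','scene'):
    I,_=grab(n,n+'1.png')
    for b in blobs(mask(I,[105,120,60],[125,255,255]),60): print(n,cen(b),onz(n,cen(b),.053))
"
```

```text
now [ 0.5376 -0.2018  0.2366] yaw 76.59 q [ 0.5   0.36 -0.24  1.76  0.1   1.03  1.57] tilt [-0.0029  0.0011]
(0.502, -0.359, 0.3, -13.35) -> [-0.008 -0.805 -0.317] spin 1.999
(0.502, -0.359, 0.27, -13.35) -> [-0.009 -0.806 -0.167] spin 1.999
blue [277.94683908 189.80926724] ((536.4598999023438, -201.188720703125), (43.796268463134766, 43.3669548034668), 76.56303405761719)
blue [209.30460993 324.76914894] ((680.2377319335938, -321.4998474121094), (23.081375122070312, 61.44028854370117), 60.349578857421875)
top [367.18014706 246.66789216] [[ 0.53053389 -0.1965681   0.053     ]]
scene [350.46753247  14.27605728] [[-0.43499095 -0.25953153  0.053     ]]
scene [222.84795322 182.79479001] [[ 0.55189327 -0.19083077  0.053     ]]
scene [141.2604811  203.10103093] [[ 0.70126079 -0.32259708  0.053     ]]
```

View pics/w6.png

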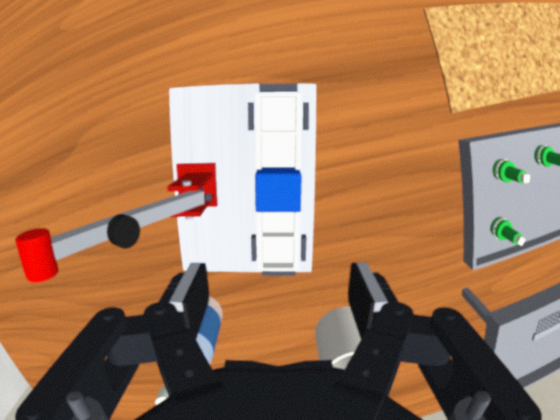

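The caddy is seated, with the block at (278,190) between the stops. Next, the clamp: turn 90° while rising, then go over the knob.

Request:
move_arm(
  series="0 0 -0.2 0.1;0 -0.1 -0.3 0.2;0 -0.2 -0.4 1;0 -0.4 -0.4 1;0 -0.4 -0.4 1;0 -0.4 -0.4 1;0 -0.4 -0.4 1;0 -0.4 -0.4 1;0 -0.4 -0.4 1;0 -0.4 -0.4 1",
)

```text
time: 11.67
position: [0.52, -0.2796, 0.3174]
tool_rot: [0.486, 0.874, -0.0, -0.001]
force: [0.1, -0.4, -0.5]
finger_gap: 0.799
grip_force: 0.0
```

```bash
python3 -c "
from h import *
plan((.502,-.359,.30,-13.35))"
```

```text
now [ 0.52   -0.2796  0.3174] yaw 31.83 q [ 0.51  0.31 -0.08  1.64  0.03  1.2   0.98] tilt [-0.0015  0.0008]
(0.502, -0.359, 0.3, -13.35) -> [-0.29  -0.286  0.087] spin 1.004
```

Request:
move_arm(
  series="-0.29 -0.29 0.05 1;-0.29 -0.29 0.05 1;-0.29 -0.29 0.05 1;-0.29 -0.29 0.05 1;-0.29 -0.29 0.05 1;-0.29 -0.29 0.05 1;-0.29 -0.29 0.05 1;-0.29 -0.29 0.05 1;-0.29 -0.29 0.05 1",
)

```text
time: 12.42
position: [0.5012, -0.3595, 0.3081]
tool_rot: [0.784, 0.621, -0.0, -0.0]
force: [-0.2, -0.0, -0.3]
finger_gap: 0.803
grip_force: 0.0
```

```bash
python3 -c "
from h import *
im,s=grab('wrist','w7.png')
plan((.502,-.359,.207,-13.35))
for b in blobs(mask(im,[0,170,60],[6,255,255])|mask(im,[174,170,60],[180,255,255]),200): print('red',cen(b),cv2.boundingRect(b),rect('wrist',b,.21,s))
"
```

```text
now [ 0.5012 -0.3596  0.3081] yaw -13.22 q [ 0.51  0.36  0.09  1.59 -0.03  1.2   0.38] tilt [-0.0004  0.0003]
(0.502, -0.359, 0.207, -13.35) -> [0.004 0.004 0.505] spin 0.003
red [280.57040663 216.32592871] (260, 199, 42, 35) ((503.2163391113281, -356.5674133300781), (25.894495010375977, 29.96297836303711), 76.76953125)
red [267.28411974 116.33181126] (262, 101, 12, 34) ((510.55523681640625, -286.2300720214844), (22.584320068359375, 7.422074317932129), 76.46439361572266)
red [292.27797619 117.40119048] (287, 101, 12, 34) ((526.9920654296875, -290.0709533691406), (22.593467712402344, 7.418264865875244), 77.18865203857422)
```

View pics/w7.png

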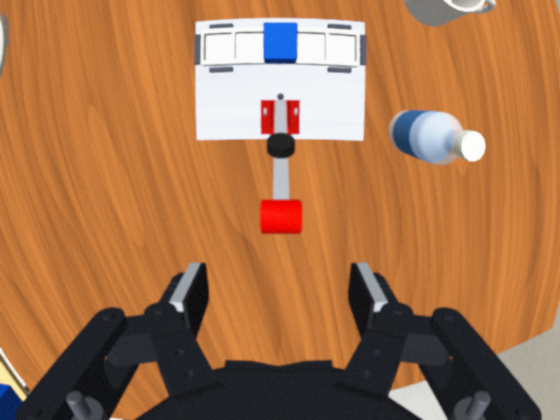

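The knob at (280,216) lies midway between the fingers, and the block is in line above it. I'll descend, pinch it and compute the arc rows.

Request:
move_arm(
  series="0.005 0.005 0.2 0;0.005 0.005 0.4 0;0.005 0.005 0.5 0;0.005 0.005 0.5 0;0.005 0.005 0.5 0;0.005 0.005 0.5 0",
)

```text
time: 12.97
position: [0.5034, -0.3599, 0.2101]
tool_rot: [0.785, 0.62, 0.0, 0.001]
force: [0.1, 0.1, -0.1]
finger_gap: 0.799
grip_force: 0.0
```

Request:
move_arm(
  series="0 0 0 0;0 0 0 0;0 0 0 0;0 0 0 0;0 0 0 0;0 0 0 0;0 0 0 0;0 0 0 0",
  fingers=0,
  newtons=40,
)

```text
time: 13.63
position: [0.5032, -0.3596, 0.2101]
tool_rot: [0.785, 0.62, 0.0, 0.001]
force: [-1.0, 0.7, 7.0]
finger_gap: 0.344
grip_force: 40.3
```

```bash
python3 -c "
from h import *
s=bot.observe(); print(s['finger_gap'],s['grip_force'],s['force']); plan((.5023,-.3588,.2045,-13.35))
for a0,a1 in((2.1,1.05),(1.05,0)):
    print('; '.join('%.2f 0 %.2f 0'%(.75*(np.cos(a)-np.cos(a0)),-.75*(np.sin(a)-np.sin(a0))) for a in np.linspace(a0,a1,16)[1:]))
"
```

```text
0.3438985157679174 40.31602621078491 [-0.99632969  0.69535342  6.96013495]
now [ 0.5032 -0.3596  0.2101] yaw -13.40 q [ 0.52  0.45  0.08  1.69 -0.04  1.    0.38] tilt [ 0.0024 -0.0015]
(0.5023, -0.3588, 0.2045, -13.35) -> [ 0.003 -0.005  0.028] spin -0.001
0.05 0 -0.02 0; 0.09 0 -0.05 0; 0.14 0 -0.06 0; 0.19 0 -0.08 0; 0.24 0 -0.09 0; 0.30 0 -0.10 0; 0.35 0 -0.10 0; 0.40 0 -0.10 0; 0.45 0 -0.10 0; 0.51 0 -0.09 0; 0.56 0 -0.08 0; 0.61 0 -0.07 0; 0.66 0 -0.05 0; 0.71 0 -0.03 0; 0.75 0 -0.00 0
0.04 0 0.03 0; 0.09 0 0.06 0; 0.13 0 0.09 0; 0.17 0 0.13 0; 0.20 0 0.17 0; 0.23 0 0.21 0; 0.26 0 0.25 0; 0.29 0 0.30 0; 0.31 0 0.34 0; 0.33 0 0.39 0; 0.35 0 0.44 0; 0.36 0 0.49 0; 0.37 0 0.55 0; 0.37 0 0.60 0; 0.38 0 0.65 0
```

Request:
move_arm(
  series="0.05 0 -0.02 0; 0.09 0 -0.05 0; 0.14 0 -0.06 0; 0.19 0 -0.08 0; 0.24 0 -0.09 0; 0.30 0 -0.10 0; 0.35 0 -0.10 0; 0.40 0 -0.10 0; 0.45 0 -0.10 0; 0.51 0 -0.09 0; 0.56 0 -0.08 0; 0.61 0 -0.07 0; 0.66 0 -0.05 0; 0.71 0 -0.03 0; 0.75 0 0 0;0.75 0 0 0",
)

```text
time: 14.97
position: [0.5384, -0.2108, 0.2096]
tool_rot: [0.784, 0.621, 0.001, 0.0]
force: [-1.3, 3.1, 9.2]
finger_gap: 0.345
grip_force: 44.6
```

```bash
python3 -c "
from h import *
s=bot.observe(); print(s['finger_gap'],s['grip_force'],s['force'],np.linalg.norm(s['moment'])); 
j=np.array([.231,.973]); n=np.array([.539,-.202]); h=n-.085*j
print((s['position'][:2]-h)@j, s['position'][2]-.08, 'want',.15*np.cos(1.05),.15*np.sin(1.05))
plan((.539,-.202,.08,-13.35))
"
```

```text
0.34488190183380096 44.60933268070221 [-1.29525387  3.09331477  9.22872221] 0.5088326083845386
0.07629144593918155 0.12955766224939874 want 0.07463565718375904 0.13011348383910254
now [ 0.5384 -0.2108  0.2096] yaw -13.25 q [ 0.3   0.38  0.03  1.79 -0.02  0.97  0.11] tilt [0.0019 0.0008]
(0.539, -0.202, 0.08, -13.35) -> [ 0.043 -0.008  0.648] spin 0.002
```

Still gripped and on the arc. Second half.

Request:
move_arm(
  series="0.04 0 0.03 0; 0.09 0 0.06 0; 0.13 0 0.09 0; 0.17 0 0.13 0; 0.20 0 0.17 0; 0.23 0 0.21 0; 0.26 0 0.25 0; 0.29 0 0.30 0; 0.31 0 0.34 0; 0.33 0 0.39 0; 0.35 0 0.44 0; 0.36 0 0.49 0; 0.37 0 0.55 0; 0.37 0 0.60 0; 0.37 0 0.65 0;0.37 0 0.65 0;0.37 0 0.65 0",
)

```text
time: 16.38
position: [0.5559, -0.1364, 0.0779]
tool_rot: [0.784, 0.621, 0.002, -0.001]
force: [3.5, 9.4, -3.3]
finger_gap: 0.345
grip_force: 64.9
```

Request:
move_arm(
  series="0 0 0 0;0 0 0 0;0 0 0 0;0 0 0 0;0 0 0 0",
  fingers=0.75,
)

```text
time: 16.8
position: [0.5541, -0.1419, 0.0785]
tool_rot: [0.785, 0.619, -0.0, 0.0]
force: [0.3, 0.1, 1.2]
finger_gap: 0.751
grip_force: 0.0
```

Request:
move_arm(
  series="0 0 -0.15 0;0 0 -0.35 0;0 0 -0.55 0;0 0 -0.75 0;0 0 -0.9 0;0 0 -0.9 0;0 0 -0.9 0;0 0 -0.9 0",
)

```text
time: 17.47
position: [0.5537, -0.1414, 0.258]
tool_rot: [0.785, 0.62, -0.0, -0.0]
force: [-0.2, -0.3, -0.5]
finger_gap: 0.748
grip_force: 0.0
```

```bash
python3 -c "
from h import *
im,s=grab('wrist','w8.png'); I,_=grab('top','top2.png'); J,_=grab('scene','scene2.png')
cv2.imwrite('pics/m8.png',np.hstack([cv2.resize(im,(400,300)),cv2.resize(I,(400,300))]))
plan((.539,-.202,.25,-13.35))
np.set_printoptions(precision=4,suppress=True)
for n,q in(('top',I),('scene',J)):
    for b in blobs(mask(q,[50,100,40],[75,255,255]),15): print(n,'green',cen(b),cv2.contourArea(b),onz(n,cen(b),.03))
    for b in blobs(mask(q,[0,170,60],[6,255,255])|mask(q,[174,170,60],[180,255,255]),15): print(n,'red',cen(b),cv2.contourArea(b),onz(n,cen(b),.078))
j=np.array([.231,.973]); n=np.array([.539,-.202]); print('knob closed exp',n+.065*j)
"
```

```text
now [ 0.5532 -0.141   0.2566] yaw -13.42 q [ 0.19  0.32  0.01  1.76 -0.    1.07 -0.03] tilt [-0.0033  0.0006]
(0.539, -0.202, 0.25, -13.35) -> [-0.313  0.002  0.033] spin -0.002
top green [146.899  97.746] 115.5 [[0.8902 0.3273 0.03  ]]
top green [213.1875 228.1979] 32.0 [[0.5724 0.1579 0.03  ]]
top green [249.2982 192.9825] 28.5 [[0.656 0.074 0.03 ]]
top green [247.3899 225.4843] 26.5 [[0.5791 0.0775 0.03  ]]
top red [340.6844 236.2761] 84.5 [[ 0.5526 -0.1344  0.078 ]]
scene green [363.2369 399.1997] 295.5 [[0.8476 0.3006 0.03  ]]
scene green [350.1406 253.0964] 83.0 [[0.5751 0.1625 0.03  ]]
scene green [298.6625 266.3106] 80.5 [[0.6615 0.0777 0.03  ]]
scene green [316.6316 241.1776] 76.0 [[0.5823 0.0832 0.03  ]]
scene red [198.9132 170.1176] 205.5 [[ 0.5634 -0.2508  0.078 ]]
scene red [239.4382 184.6646] 79.5 [[ 0.5559 -0.1377  0.078 ]]
knob closed exp [ 0.554  -0.1388]
```

View pics/m8.png

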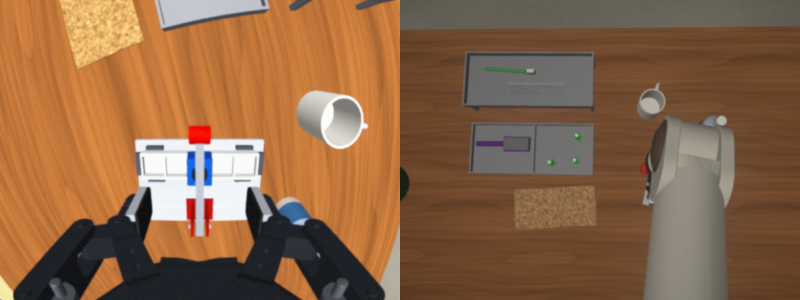

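The clamp is closed: the bar lies over the block, and the knob is at (0.554,-0.138) against the expected (0.554,-0.139). Now to the heads, turning back to yaw 76.65°.

Request:
move_arm(
  series="0.5 0.2 0 -1;0.5 0.2 0 -1;0.5 0.2 0 -1;0.5 0.2 0 -1;0.5 0.2 0 -1;0.5 0.2 0 -1;0.5 0.2 0 -1;0.5 0.2 0 -1;0.5 0.2 0 -1",
  fingers=0.55,
)

```text
time: 18.37
position: [0.6158, -0.0532, 0.257]
tool_rot: [0.489, 0.872, -0.0, -0.001]
force: [-0.2, -0.4, -0.7]
finger_gap: 0.553
grip_force: 0.0
```

```bash
python3 -c "
from h import *
plan((.58,.1,.22,76.65))"
```

```text
now [ 0.6158 -0.0532  0.257 ] yaw 31.49 q [ 0.17  0.41 -0.17  1.63  0.07  1.11  0.53] tilt [-0.0023  0.0004]
(0.58, 0.1, 0.22, 76.65) -> [0.747 0.248 0.186] spin -1.004
```

Request:
move_arm(
  series="0.75 0.25 0.19 -1;0.75 0.25 0.19 -1;0.75 0.25 0.19 -1;0.75 0.25 0.19 -1;0.75 0.25 0.19 -1;0.75 0.25 0.19 -1;0.75 0.25 0.19 -1;0.75 0.25 0.19 -1;0.75 0.25 0.19 -1;0.75 0.25 0.19 -1",
)

```text
time: 19.2
position: [0.5804, 0.1005, 0.2201]
tool_rot: [0.118, 0.993, -0.0, -0.0]
force: [0.2, 0.4, -0.6]
finger_gap: 0.547
grip_force: 0.0
```

```bash
cat >> h.py <<'E'
def heads(f):
    """stem axes: each green blob's tuft-side end and foot; print white band/top estimates from wrist view"""
    im,s=grab('wrist',f); c=s['position']
    M=np.array(bot.camera_info('wrist')['mount']); cam=R.from_quat(s['tool_rot']).as_matrix()@M[:3,3]+c
    for b in blobs(mask(im,[50,100,40],[75,255,255]),60):
        P=onz('wrist',b[:,0,:],.030,s)[:,:2]; r=cv2.minAreaRect((P*1000).astype(np.float32))
        # nearest-to-camera edge of foot = foot rim at top z=.03 -> centre 14 mm outward
        u=P-cam[:2]; d=np.linalg.norm(u,axis=1); m=u.mean(0)/np.linalg.norm(u.mean(0)); near=(u@m).min()
        lat=np.array([-m[1],m[0]]); l=u@lat; foot=(u@m)<near+.02
        lc=(l[foot].max()+l[foot].min())/2
        print('head',cen(b).round(1),cv2.contourArea(b),'centre',(cam[:2]+m*(near+.014)+lat*lc).round(4),'width',round(l[foot].max()-l[foot].min(),4))
    return im,s
E
python3 -c "
from h import *
im,s=heads('w9.png')
plan((.58,.1,.22,76.65))"
```

```text
head [273.7 263.8] 435.5 centre [0.6589 0.0776] width 0.026
head [261.1 192.1] 417.5 centre [0.5808 0.083 ] width 0.0261
head [334.9 168.4] 415.0 centre [0.5742 0.1621] width 0.0263
head [507.5 363.7] 116.5 centre [0.9525 0.3999] width 0.0261
now [0.5804 0.1005 0.2202] yaw 76.47 q [ 0.07  0.42 -0.37  1.74  0.17  1.02  0.97] tilt [-0.0003 -0.0001]
(0.58, 0.1, 0.22, 76.65) -> [ 0.001 -0.003  0.001] spin -0.004
```

View pics/w9.png

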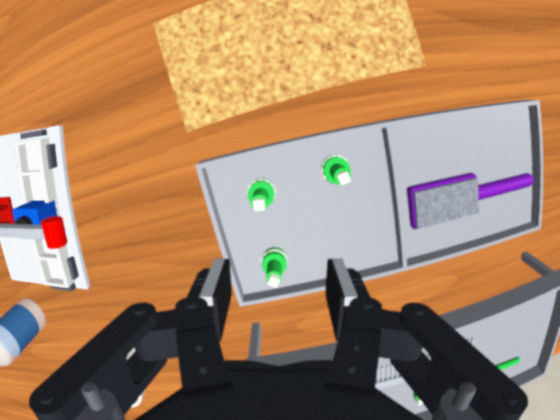

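Three heads in view, at (335,168), (261,192) and (274,264). The centres agree with the top and scene cameras to a few mm. First head: (0.574,0.162).

```bash
python3 -c "
from h import *
plan((.5742,.1621,.053,76.65))"
```

```text
now [0.5804 0.1005 0.2202] yaw 76.47 q [ 0.07  0.42 -0.37  1.74  0.17  1.02  0.97] tilt [-0.0003 -0.0001]
(0.5742, 0.1621, 0.053, 76.65) -> [0.102 0.292 0.836] spin -0.004
```

Request:
move_arm(
  series="0.1 0.29 0.05 0;0.1 0.29 0.2 0;0.1 0.29 0.4 0;0.1 0.29 0.55 0;0.1 0.29 0.7 0;0.1 0.29 0.8 0;0.1 0.29 0.835 0;0.1 0.29 0.835 0;0.1 0.29 0.835 0",
)

```text
time: 20.0
position: [0.5749, 0.1621, 0.054]
tool_rot: [0.117, 0.993, 0.0, 0.0]
force: [-0.4, -1.2, 0.8]
finger_gap: 0.552
grip_force: 0.0
```

Request:
move_arm(
  series="0 0 0 0;0 0 0 0;0 0 0 0;0 0 0 0;0 0 0 0;0 0 0 0",
  fingers=0,
  newtons=25,
)

```text
time: 20.5
position: [0.5757, 0.1622, 0.0551]
tool_rot: [0.117, 0.993, 0.0, 0.001]
force: [-1.0, -0.3, 6.7]
finger_gap: 0.174
grip_force: 25.3
```

Request:
move_arm(
  series="0 0 -0.1 0;0 0 -0.3 0;0 0 -0.5 0;0 0 -0.5 0;0 0 -0.5 0;0 0 -0.5 0",
)

```text
time: 21.0
position: [0.5743, 0.1616, 0.1536]
tool_rot: [0.117, 0.993, -0.0, 0.0]
force: [-1.4, -0.6, -0.6]
finger_gap: 0.173
grip_force: 24.8
```

```bash
python3 -c "
from h import *
im,s=grab('wrist','w10.png'); plan((.4641,-.1842,.153,76.65))
cv2.imwrite('pics/m10.png',im[150:420,140:420])"
```

```text
now [0.5736 0.1613 0.1526] yaw 76.58 q [-0.04  0.51 -0.37  1.77  0.23  0.9   0.83] tilt [-0.0015 -0.0007]
(0.4641, -0.1842, 0.153, 76.65) -> [ 0.131 -1.808 -0.   ] spin -0.002
```

View pics/m10.png

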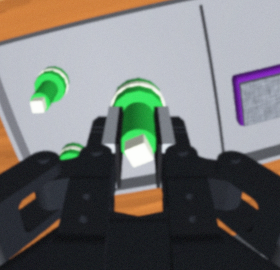

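The head is held upright. Carrying it to the pocket at jig x=-77.

Request:
move_arm(
  series="0.06 -0.9 -0.1 0;0.06 -0.9 -0.1 0;0.06 -0.9 -0.1 0;0.06 -0.9 -0.1 0;0.06 -0.9 -0.1 0;0.06 -0.9 -0.1 0",
)

```text
time: 21.55
position: [0.5185, -0.0165, 0.1719]
tool_rot: [0.121, 0.993, -0.002, -0.002]
force: [0.6, -0.2, -0.5]
finger_gap: 0.175
grip_force: 24.8
```

Request:
move_arm(
  series="0.07 -0.9 0 0;0.07 -0.9 0 0;0.07 -0.9 0 0;0.07 -0.9 0 0;0.07 -0.9 0 0;0.07 -0.9 0 0;0.07 -0.9 0 0",
)

```text
time: 22.13
position: [0.4651, -0.1819, 0.1722]
tool_rot: [0.118, 0.993, 0.001, -0.001]
force: [-0.5, 1.0, 0.2]
finger_gap: 0.179
grip_force: 24.8
```

```bash
python3 -c "
from h import *
s=bot.observe(); Rt=R.from_quat(s['tool_rot']).as_matrix(); z=s['position'][2]
for p in((278,228),(254,250),(302,250)): print(((onz('wrist',p,z-.025,s)[0]-s['position'])@Rt*1000).round(1))
im,s=grab('wrist','w11.png'); plan((.4641,-.1842,.058,76.65)); cv2.imwrite('pics/m11.png',im[:,100:460])"
```

```text
[21.8  0.5 25. ]
[  9.9 -11.6  25. ]
[ 9.9 12.6 25. ]
now [ 0.4657 -0.1806  0.1724] yaw 76.65 q [ 0.57  0.32 -0.29  2.    0.12  0.85  1.55] tilt [-0.0013  0.0018]
(0.4641, -0.1842, 0.058, 76.65) -> [ 0.003 -0.02   0.572] spin -0.000
```

View pics/m11.png

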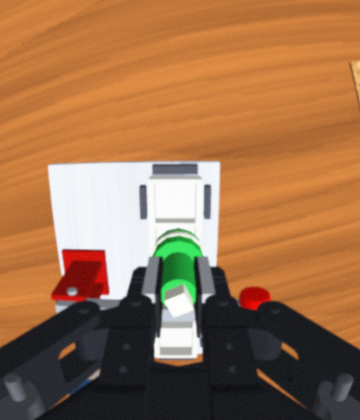

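The foot's lower rim is at 14 mm in tool x, so the head is centred in the hand. Lowering it into the pocket.

Request:
move_arm(
  series="0.005 -0.018 0.15 0;0.005 -0.018 0.3 0;0.005 -0.018 0.4 0;0.005 -0.018 0.45 0;0.005 -0.018 0.5 0;0.005 -0.018 0.54 0;0.005 -0.018 0.57 0;0.005 -0.018 0.57 0",
)

```text
time: 22.85
position: [0.4638, -0.185, 0.0588]
tool_rot: [0.116, 0.993, 0.0, -0.0]
force: [-0.9, 0.4, -0.1]
finger_gap: 0.171
grip_force: 24.9
```

```bash
python3 -c "
from h import *
plan((.4641,-.1842,.058,76.65)); s=bot.observe(); print(s['force'])"
```

```text
now [ 0.4638 -0.185   0.0588] yaw 76.63 q [ 0.52  0.51 -0.24  2.06  0.2   0.6   1.48] tilt [-0.0006  0.0005]
(0.4641, -0.1842, 0.058, 76.65) -> [-0.     0.004  0.004] spin -0.000
[-0.86076248  0.43338597 -0.14055426]
```

Request:
move_arm(
  series="0 0 0.005 0;0 0 0.005 0;0 0 0.005 0;0 0 0.005 0",
  fingers=0.45,
)

```text
time: 23.18
position: [0.4643, -0.1858, 0.059]
tool_rot: [0.117, 0.993, -0.0, 0.001]
force: [-0.2, -0.3, -0.5]
finger_gap: 0.45
grip_force: 0.0
```

Request:
move_arm(
  series="0 0 -0.1 0;0 0 -0.3 0;0 0 -0.5 0;0 0 -0.6 0;0 0 -0.7 0;0 0 -0.7 0;0 0 -0.7 0",
)

```text
time: 23.77
position: [0.4646, -0.1861, 0.1999]
tool_rot: [0.117, 0.993, -0.001, 0.002]
force: [-0.3, -0.1, -0.7]
finger_gap: 0.45
grip_force: 0.0
```

```bash
python3 -c "
from h import *
im,s=heads('w12.png'); plan((.5808,.083,.2,76.65),(.5808,.083,.054,76.65)); cv2.imwrite('pics/m12.png',im[:,100:460])
I,_=grab('top','top3.png')
for b in blobs(mask(I,[50,100,40],[75,255,255]),15): print('green',cen(b),cv2.contourArea(b),onz('top',cen(b),.03))
"
```

```text
head [278.4 189.4] 462.0 centre [ 0.4632 -0.185 ] width 0.0252
head [517.6 239.1] 376.5 centre [0.5782 0.0786] width 0.0266
head [509.3 294.6] 330.0 centre [0.656  0.0727] width 0.0254
now [ 0.4637 -0.1858  0.1986] yaw 76.57 q [ 0.59  0.28 -0.3   1.98  0.1   0.9   1.57] tilt [ 0.0006 -0.0006]
(0.5808, 0.083, 0.2, 76.65) -> [-0.258  1.443 -0.008] spin -0.002
(0.5808, 0.083, 0.054, 76.65) -> [-0.257  1.443  0.722] spin -0.002
green [146.77777778  97.77200577] 115.5 [[0.89017928 0.32763442 0.03      ]]
green [248.96111111 193.22777778] 30.0 [[0.65536827 0.07476897 0.03      ]]
green [247.08805031 225.48427673] 26.5 [[0.57906465 0.07819104 0.03      ]]
```

View pics/m12.png

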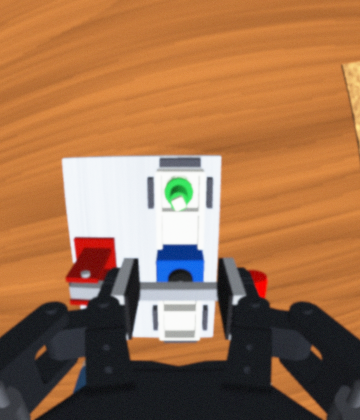

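The first head stands in its end pocket, at crop (178,192). The others haven't moved. Second head next: (0.581,0.083).

Request:
move_arm(
  series="-0.13 0.75 0 0;-0.13 0.75 0 0;-0.13 0.75 0 0;-0.13 0.75 0 0;-0.13 0.75 0 0",
)

```text
time: 24.28
position: [0.5251, -0.0377, 0.1972]
tool_rot: [0.112, 0.994, 0.002, -0.0]
force: [0.1, 0.2, -0.0]
finger_gap: 0.45
grip_force: 0.0
```

Request:
move_arm(
  series="-0.13 0.7 0 0;-0.13 0.7 0 0;-0.13 0.7 0 0;-0.13 0.7 0 0;-0.13 0.7 0 0;-0.13 0.7 0 0",
)

```text
time: 24.78
position: [0.5806, 0.0856, 0.1964]
tool_rot: [0.115, 0.993, -0.0, -0.002]
force: [0.2, -0.4, -0.6]
finger_gap: 0.447
grip_force: 0.0
```

```bash
python3 -c "
from h import *
im,s=heads('w13.png'); plan((.5808,.083,.054,76.65))
"
```

```text
head [287.2 272.1] 520.5 centre [0.6585 0.077 ] width 0.0263
head [275.  194.9] 495.0 centre [0.5811 0.083 ] width 0.0261
head [ 19.7 155.3] 407.0 centre [ 0.4633 -0.1818] width 0.0259
head [520.6 373.1] 146.0 centre [0.9596 0.398 ] width 0.0266
now [0.5805 0.0836 0.1966] yaw 76.61 q [ 0.12  0.44 -0.4   1.76  0.2   0.98  0.98] tilt [-0.0034 -0.001 ]
(0.5808, 0.083, 0.054, 76.65) -> [-0.004 -0.002  0.713] spin -0.001
```

Request:
move_arm(
  series="0 0 0.15 0;0 0 0.35 0;0 0 0.55 0;0 0 0.65 0;0 0 0.71 0;0 0 0.71 0;0 0 0.71 0",
)

```text
time: 25.42
position: [0.5816, 0.0832, 0.0564]
tool_rot: [0.118, 0.993, -0.0, -0.0]
force: [1.0, -0.2, 1.0]
finger_gap: 0.448
grip_force: 0.0
```

Request:
move_arm(
  series="0 0 0 0;0 0 0 0;0 0 0 0;0 0 0 0;0 0 0 0;0 0 0 0",
  fingers=0,
)

```text
time: 25.92
position: [0.5831, 0.0845, 0.0581]
tool_rot: [0.117, 0.993, 0.0, 0.002]
force: [-0.3, -1.2, 7.4]
finger_gap: 0.172
grip_force: 26.6
```

Request:
move_arm(
  series="0 0 -0.1 0;0 0 -0.3 0;0 0 -0.5 0;0 0 -0.6 0;0 0 -0.6 0;0 0 -0.6 0",
)

```text
time: 26.42
position: [0.5827, 0.0847, 0.1783]
tool_rot: [0.117, 0.993, 0.0, 0.002]
force: [1.3, -0.0, -0.5]
finger_gap: 0.172
grip_force: 26.0
```

```bash
python3 -c "
from h import *
plan((.6139,-.2198,.175,76.65),(.6139,-.2198,.058,76.65))
"
```

```text
now [0.5827 0.0847 0.1783] yaw 76.59 q [ 0.12  0.47 -0.39  1.78  0.22  0.94  0.97] tilt [0.0038 0.0002]
(0.6139, -0.2198, 0.175, 76.65) -> [-0.505 -1.445  0.017] spin -0.001
(0.6139, -0.2198, 0.058, 76.65) -> [-0.503 -1.445  0.602] spin -0.001
```

Request:
move_arm(
  series="-0.25 -0.72 -0.05 0;-0.25 -0.72 -0.05 0;-0.25 -0.72 -0.05 0;-0.25 -0.72 -0.05 0;-0.25 -0.72 -0.05 0;-0.25 -0.72 -0.05 0",
)

```text
time: 26.92
position: [0.5956, -0.0702, 0.1844]
tool_rot: [0.119, 0.993, -0.0, -0.002]
force: [0.8, 0.7, -1.1]
finger_gap: 0.174
grip_force: 26.0
```

Request:
move_arm(
  series="-0.26 -0.72 0.05 0;-0.26 -0.72 0.05 0;-0.26 -0.72 0.05 0;-0.26 -0.72 0.05 0;-0.26 -0.72 0.05 0;-0.26 -0.72 0.05 0;-0.26 -0.72 0.05 0",
)

```text
time: 27.5
position: [0.6138, -0.2164, 0.175]
tool_rot: [0.116, 0.993, 0.001, -0.001]
force: [0.9, -0.1, -0.9]
finger_gap: 0.175
grip_force: 26.0
```

```bash
python3 -c "
from h import *
plan((.6155,-.2198,.06,76.65))
im,s=grab('wrist','w14.png'); Rt=R.from_quat(s['tool_rot']).as_matrix()
b=[k for k in blobs(mask(im,[50,100,40],[75,255,255]),400)]
for k in b:
    P=(onz('wrist',k[:,0,:],s['position'][2]-.048,s)-s['position'])@Rt*1000; print(cen(k).round(),'tool x max (expect 14)',P[:,0].max().round(1),'y',P[:,1].min().round(1),P[:,1].max().round(1))
"
```

```text
now [ 0.6138 -0.2164  0.175 ] yaw 76.72 q [ 0.53  0.56 -0.32  1.61  0.2   1.    1.49] tilt [-0.0019  0.0027]
(0.6155, -0.2198, 0.06, 76.65) -> [-0.014 -0.016  0.575] spin 0.002
[278. 261.] tool x max (expect 14) 9.4 y -14.2 13.9
[272.  24.] tool x max (expect 14) 136.1 y -11.0 5.7
[546. 186.] tool x max (expect 14) 50.3 y 176.7 209.2
```

```bash
python3 -c "
from h import *
s=bot.observe()
for f in('w10.png','w14.png'):
    im=cv2.imread('pics/'+f); h=cv2.cvtColor(im,cv2.COLOR_BGR2HSV)
    print(f,[(r,*h[r,278]) for r in range(214,246,2)])
Rt=R.from_quat(s['tool_rot']).as_matrix()
for r in range(220,246,4): print(r,[float(((onz('wrist',(278,r),s['position'][2]-d,s)[0]-s['position'])@Rt*1000)[0].round(1)) for d in(.028,.038,.048)])
"
```

```text
w10.png [(214, np.uint8(112), np.uint8(14), np.uint8(205)), (216, np.uint8(111), np.uint8(16), np.uint8(207)), (218, np.uint8(115), np.uint8(14), np.uint8(205)), (220, np.uint8(111), np.uint8(16), np.uint8(206)), (222, np.uint8(109), np.uint8(14), np.uint8(204)), (224, np.uint8(112), np.uint8(14), np.uint8(204)), (226, np.uint8(100), np.uint8(16), np.uint8(193)), (228, np.uint8(70), np.uint8(94), np.uint8(144)), (230, np.uint8(63), np.uint8(110), np.uint8(146)), (232, np.uint8(45), np.uint8(25), np.uint8(184)), (234, np.uint8(47), np.uint8(20), np.uint8(233)), (236, np.uint8(61), np.uint8(100), np.uint8(168)), (238, np.uint8(65), np.uint8(194), np.uint8(138)), (240, np.uint8(66), np.uint8(197), np.uint8(173)), (242, np.uint8(67), np.uint8(188), np.uint8(230)), (244, np.uint8(67), np.uint8(189), np.uint8(234))]
w14.png [(214, np.uint8(30), np.uint8(1), np.uint8(250)), (216, np.uint8(45), np.uint8(2), np.uint8(250)), (218, np.uint8(45), np.uint8(2), np.uint8(224)), (220, np.uint8(30), np.uint8(5), np.uint8(168)), (222, np.uint8(50), np.uint8(4), np.uint8(175)), (224, np.uint8(55), np.uint8(7), np.uint8(231)), (226, np.uint8(66), np.uint8(80), np.uint8(176)), (228, np.uint8(61), np.uint8(72), np.uint8(152)), (230, np.uint8(45), np.uint8(17), np.uint8(213)), (232, np.uint8(58), np.uint8(33), np.uint8(227)), (234, np.uint8(64), np.uint8(155), np.uint8(145)), (236, np.uint8(65), np.uint8(201), np.uint8(137)), (238, np.uint8(67), np.uint8(197), np.uint8(192)), (240, np.uint8(68), np.uint8(192), np.uint8(228)), (242, np.uint8(67), np.uint8(190), np.uint8(230)), (244, np.uint8(67), np.uint8(192), np.uint8(228))]
220 [24.9, 21.4, 17.9]
224 [22.8, 19.1, 15.5]
228 [20.6, 16.9, 13.1]
232 [18.5, 14.6, 10.7]
236 [16.3, 12.3, 8.2]
240 [14.1, 9.9, 5.7]
244 [11.9, 7.6, 3.2]
```

The outer rim is at +15 mm, so the head sits about 1.4 mm off along tool x. The target already allows for that. Lowering.

Request:
move_arm(
  series="-0.012 -0.015 0.15 0;-0.012 -0.015 0.3 0;-0.012 -0.015 0.4 0;-0.012 -0.015 0.45 0;-0.012 -0.015 0.5 0;-0.012 -0.015 0.54 0;-0.012 -0.015 0.57 0;-0.012 -0.015 0.57 0",
)

```text
time: 28.22
position: [0.6156, -0.2223, 0.0619]
tool_rot: [0.116, 0.993, 0.0, -0.0]
force: [-0.3, -0.3, -0.7]
finger_gap: 0.174
grip_force: 26.1
```

Request:
move_arm(
  series="0 0 0.004 0;0 0 0.004 0;0 0 0.004 0;0 0 0.004 0",
  fingers=0.45,
)

```text
time: 28.55
position: [0.6162, -0.223, 0.0624]
tool_rot: [0.117, 0.993, -0.0, 0.001]
force: [0.2, 0.3, 0.2]
finger_gap: 0.451
grip_force: 0.0
```

Request:
move_arm(
  series="0 0 -0.1 0;0 0 -0.3 0;0 0 -0.5 0;0 0 -0.6 0;0 0 -0.7 0;0 0 -0.7 0;0 0 -0.7 0",
)

```text
time: 29.13
position: [0.6167, -0.2232, 0.2035]
tool_rot: [0.117, 0.993, -0.001, 0.002]
force: [0.4, 0.5, -1.1]
finger_gap: 0.454
grip_force: 0.0
```

```bash
python3 -c "
from h import *
im,s=heads('w15.png'); plan((.6587,.0773,.2,76.65)); print('pocket exp .6139 -.2198')
"
```

```text
head [279.2  26.1] 493.0 centre [ 0.4626 -0.1851] width 0.0252
head [277.5 187.9] 451.0 centre [ 0.614  -0.2227] width 0.0255
head [535.6 175.5] 390.0 centre [0.6587 0.0723] width 0.0262
now [ 0.6156 -0.223   0.2018] yaw 76.58 q [ 0.53  0.54 -0.32  1.59  0.19  1.05  1.5 ] tilt [ 0.0005 -0.0004]
(0.6587, 0.0773, 0.2, 76.65) -> [0.139 1.51  0.008] spin -0.002
pocket exp .6139 -.2198
```

Request:
move_arm(
  series="0.07 0.76 0 0;0.07 0.76 0 0;0.07 0.76 0 0;0.07 0.76 0 0;0.07 0.76 0 0",
)

```text
time: 29.6
position: [0.6371, -0.0609, 0.2]
tool_rot: [0.111, 0.994, 0.003, -0.001]
force: [-0.2, 0.7, -0.7]
finger_gap: 0.452
grip_force: 0.0
```

Request:
move_arm(
  series="0.07 0.75 0 0;0.07 0.75 0 0;0.07 0.75 0 0;0.07 0.75 0 0;0.07 0.75 0 0;0.07 0.75 0 0;0.07 0.75 0 0",
)

```text
time: 30.18
position: [0.6578, 0.076, 0.1999]
tool_rot: [0.117, 0.993, -0.001, -0.001]
force: [0.6, -1.0, -0.3]
finger_gap: 0.451
grip_force: 0.0
```

```bash
python3 -c "
from h import *
im,s=heads('w16.png'); plan((.6587,.0773,.053,76.65))
"
```

```text
head [510.5 336.3] 525.0 centre [0.9307 0.3007] width 0.0247
head [279.4 195. ] 477.0 centre [0.6601 0.0766] width 0.0262
head [12.9 89.3] 383.5 centre [ 0.4639 -0.1818] width 0.0267
head [ 27.1 220.9] 365.0 centre [ 0.6137 -0.219 ] width 0.0263
now [0.658  0.075  0.2002] yaw 76.46 q [ 0.11  0.56 -0.37  1.56  0.23  1.06  1.01] tilt [-0.0022 -0.0018]
(0.6587, 0.0773, 0.053, 76.65) -> [-0.002  0.014  0.736] spin -0.004
```

Request:
move_arm(
  series="-0.004 0.01 0.15 0;-0.004 0.01 0.35 0;-0.004 0.01 0.55 0;-0.004 0.01 0.67 0;-0.004 0.01 0.735 0;-0.004 0.01 0.735 0;-0.004 0.01 0.735 0",
)

```text
time: 30.82
position: [0.66, 0.0779, 0.0547]
tool_rot: [0.118, 0.993, -0.0, -0.0]
force: [0.9, 0.2, 1.0]
finger_gap: 0.451
grip_force: 0.0
```

Request:
move_arm(
  series="0 0 0 0;0 0 0 0;0 0 0 0;0 0 0 0;0 0 0 0;0 0 0 0",
  fingers=0,
)

```text
time: 31.32
position: [0.6616, 0.0793, 0.057]
tool_rot: [0.117, 0.993, 0.0, 0.002]
force: [-0.8, -0.0, 6.0]
finger_gap: 0.174
grip_force: 26.8
```

Request:
move_arm(
  series="0 0 -0.1 0;0 0 -0.3 0;0 0 -0.5 0;0 0 -0.65 0;0 0 -0.65 0;0 0 -0.65 0",
)

```text
time: 31.82
position: [0.6616, 0.0797, 0.1881]
tool_rot: [0.117, 0.993, 0.001, 0.003]
force: [0.3, 0.0, -1.0]
finger_gap: 0.17
grip_force: 26.2
```

```bash
python3 -c "
from h import *
plan((.502,-.1932,.18,76.65))
im,s=grab('wrist','w17.png'); h=cv2.cvtColor(im,cv2.COLOR_BGR2HSV); Rt=R.from_quat(s['tool_rot']).as_matrix()
print([(r,*map(int,h[r,278])) for r in range(218,240,2)])
for r in range(220,242,4): print(r,[float(((onz('wrist',(278,r),s['position'][2]-d,s)[0]-s['position'])@Rt*1000)[0].round(1)) for d in(.025,.045)])
"
```

```text
now [0.6616 0.0797 0.1881] yaw 76.59 q [ 0.1   0.58 -0.37  1.57  0.23  1.03  1.  ] tilt [0.006  0.0005]
(0.502, -0.1932, 0.18, 76.65) -> [ 0.46  -1.512  0.035] spin -0.001
[(218, 115, 13, 210), (220, 113, 14, 212), (222, 113, 15, 210), (224, 115, 13, 211), (226, 99, 17, 198), (228, 67, 110, 149), (230, 62, 78, 160), (232, 41, 19, 214), (234, 55, 24, 234), (236, 64, 134, 158), (238, 67, 205, 144)]
220 [26.0, 19.0]
224 [23.9, 16.6]
228 [21.8, 14.3]
232 [19.7, 11.9]
236 [17.6, 9.5]
240 [15.4, 7.0]
```

Request:
move_arm(
  series="0.23 -0.76 -0.05 0;0.23 -0.76 -0.05 0;0.23 -0.76 -0.05 0;0.23 -0.76 -0.05 0;0.23 -0.76 -0.05 0;0.23 -0.76 -0.05 0",
)

```text
time: 32.37
position: [0.5776, -0.0613, 0.193]
tool_rot: [0.119, 0.993, -0.001, -0.002]
force: [0.6, 0.1, 0.1]
finger_gap: 0.174
grip_force: 26.2
```

Request:
move_arm(
  series="0.23 -0.75 0.05 0;0.23 -0.75 0.05 0;0.23 -0.75 0.05 0;0.23 -0.75 0.05 0;0.23 -0.75 0.05 0;0.23 -0.75 0.05 0;0.23 -0.75 0.05 0;0.23 -0.75 0.05 0",
)

```text
time: 33.03
position: [0.5013, -0.1907, 0.1842]
tool_rot: [0.115, 0.993, 0.001, -0.0]
force: [0.2, 0.6, -0.8]
finger_gap: 0.17
grip_force: 26.2
```

```bash
python3 -c "
from h import *
plan((.503,-.1938,.059,76.65))
"
```

```text
now [ 0.5013 -0.1907  0.1842] yaw 76.79 q [ 0.59  0.37 -0.33  1.9   0.15  0.9   1.52] tilt [0.0001 0.0015]
(0.503, -0.1938, 0.059, 76.65) -> [-0.012 -0.014  0.626] spin 0.003
```

Request:
move_arm(
  series="-0.01 -0.012 0.15 0;-0.01 -0.012 0.3 0;-0.01 -0.012 0.42 0;-0.01 -0.012 0.5 0;-0.01 -0.012 0.55 0;-0.01 -0.012 0.59 0;-0.01 -0.012 0.62 0;-0.01 -0.012 0.62 0",
)

```text
time: 33.7
position: [0.5018, -0.1952, 0.06]
tool_rot: [0.116, 0.993, 0.0, -0.0]
force: [0.4, -0.8, -0.9]
finger_gap: 0.171
grip_force: 26.2
```

Request:
move_arm(
  series="0 0 0.005 0;0 0 0.005 0;0 0 0.005 0;0 0 0.005 0",
  fingers=0.45,
)

```text
time: 34.03
position: [0.5022, -0.1963, 0.0604]
tool_rot: [0.117, 0.993, -0.0, 0.001]
force: [-0.7, 0.9, -0.1]
finger_gap: 0.45
grip_force: 0.0
```

Request:
move_arm(
  series="0 0 -0.1 0;0 0 -0.3 0;0 0 -0.5 0;0 0 -0.6 0;0 0 -0.7 0;0 0 -0.7 0;0 0 -0.7 0",
)

```text
time: 34.62
position: [0.5025, -0.1965, 0.2012]
tool_rot: [0.117, 0.993, -0.001, 0.002]
force: [-0.7, -0.8, -0.7]
finger_gap: 0.45
grip_force: 0.0
```

```bash
python3 -c "
from h import *
im,s=heads('w18.png'); I,_=grab('top','top4.png'); J,_=grab('scene','scene4.png')
for n,q in(('top',I),('scene',J)):
    for b in blobs(mask(q,[50,100,40],[75,255,255]),15): print(n,'green',cen(b),cv2.contourArea(b),onz(n,cen(b),.03))
cv2.imwrite('pics/m18.png',np.hstack([cv2.resize(im,(400,300)),cv2.resize(J,(400,300))]))
plan((.5543,-.1388,.2,-13.35))
"
```

```text
head [278.2 298.8] 483.0 centre [ 0.6131 -0.2222] width 0.0247
head [278.4 189.5] 457.0 centre [ 0.5013 -0.1955] width 0.0254
head [279.7 147.4] 409.0 centre [ 0.4637 -0.1851] width 0.0256
top green [146.60116448  97.76564774] 114.5 [[0.89019792 0.32807025 0.03      ]]
top green [374.80952381 212.26190476] 35.0 [[ 0.61096531 -0.21959863  0.03      ]]
top green [358.79310345 276.05747126] 29.0 [[ 0.46376493 -0.18031115  0.03      ]]
scene green [363.62267343 399.47038917] 295.5 [[0.84769425 0.30135299 0.03      ]]
scene green [198.98677249 200.20634921] 63.0 [[ 0.61262252 -0.22325021  0.03      ]]
scene green [244.66319444 167.31597222] 48.0 [[ 0.46026364 -0.18589165  0.03      ]]
scene green [234.61788618 173.54471545] 20.5 [[ 0.49259106 -0.19655275  0.03      ]]
now [ 0.5007 -0.1958  0.1984] yaw 76.58 q [ 0.6   0.35 -0.34  1.88  0.14  0.93  1.53] tilt [-0.002   0.0007]
(0.5543, -0.1388, 0.2, -13.35) -> [-0.195  0.339 -0.008] spin 1.999
```

View pics/m18.png

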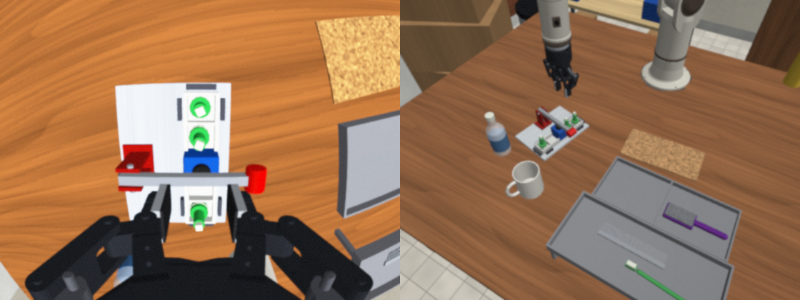

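All three heads stand in separate pockets and the tray is empty. Now to open the clamp, starting over the knob at (0.554,-0.139).

Request:
move_arm(
  series="-0.1 0.17 -0.1 1;-0.1 0.17 -0.1 1;-0.1 0.17 -0.1 1;-0.1 0.17 -0.1 1;-0.1 0.17 -0.1 1;-0.1 0.17 -0.1 1;-0.1 0.17 -0.1 1;-0.1 0.17 -0.1 1;-0.1 0.17 -0.1 1",
  fingers=0.75,
)

```text
time: 35.52
position: [0.5283, -0.1672, 0.2183]
tool_rot: [0.487, 0.873, -0.0, -0.001]
force: [-0.3, 0.1, 0.1]
finger_gap: 0.75
grip_force: 0.0
```

```bash
python3 -c "
from h import *
plan((.5543,-.1388,.18,-13.35))
"
```

```text
now [ 0.5283 -0.1672  0.2183] yaw 31.70 q [ 0.43  0.34 -0.21  1.83  0.08  0.98  0.74] tilt [-0.0023  0.0007]
(0.5543, -0.1388, 0.18, -13.35) -> [0.052 0.186 0.191] spin 1.001
```

Request:
move_arm(
  series="0.05 0.186 0.1 1;0.05 0.186 0.1 1;0.05 0.186 0.1 1;0.05 0.186 0.1 1;0.05 0.186 0.1 1;0.05 0.186 0.1 1;0.05 0.186 0.1 1;0.05 0.186 0.1 1;0.05 0.186 0.1 1;0.05 0.186 0.1 1",
)

```text
time: 36.35
position: [0.5552, -0.1395, 0.1992]
tool_rot: [0.784, 0.621, -0.0, -0.0]
force: [-0.1, -0.1, 0.7]
finger_gap: 0.751
grip_force: 0.0
```

```bash
python3 -c "
from h import *
plan((.5543,-.1388,.079,-13.35))
im,s=grab('wrist','w19.png')
for b in blobs(mask(im,[0,170,60],[6,255,255])|mask(im,[174,170,60],[180,255,255]),200): print('red',cen(b),rect('wrist',b,.08,s))
"
```

```text
now [ 0.5552 -0.1395  0.1992] yaw -13.28 q [ 0.25  0.39 -0.07  1.81  0.03  0.95 -0.06] tilt [-0.0006  0.0002]
(0.5543, -0.1388, 0.079, -13.35) -> [ 0.002 -0.005  0.601] spin 0.002
red [277.98985168 208.14910226] ((555.3421020507812, -136.57127380371094), (24.618389129638672, 29.8377685546875), 76.70967864990234)
red [264.73427844 327.07379135] ((513.4143676757812, -257.1277160644531), (73.3350830078125, 10.951577186584473), 75.99716186523438)
red [291.35138122 327.21399632] ((538.8436279296875, -263.1282043457031), (73.32420349121094, 10.971315383911133), 77.39244079589844)
```

Request:
move_arm(
  series="0.01 0 0.2 0;0.01 0 0.4 0;0.01 0 0.54 0;0.01 0 0.6 0;0.01 0 0.6 0;0.01 0 0.6 0;0.01 0 0.6 0",
)

```text
time: 36.98
position: [0.5575, -0.138, 0.0814]
tool_rot: [0.785, 0.62, 0.001, 0.001]
force: [0.2, -0.4, 0.1]
finger_gap: 0.746
grip_force: 0.0
```

Request:
move_arm(
  series="0 0 0 0;0 0 0 0;0 0 0 0;0 0 0 0;0 0 0 0;0 0 0 0;0 0 0 0;0 0 0 0",
  fingers=0,
  newtons=50,
)

```text
time: 37.65
position: [0.5557, -0.1376, 0.0813]
tool_rot: [0.785, 0.62, -0.0, 0.0]
force: [-3.8, 0.1, 9.7]
finger_gap: 0.341
grip_force: 49.4
```

```bash
python3 -c "
from h import *
s=bot.observe(); print(s['force']); plan((.554,-.1388,.079,-13.35))
for a0,a1 in((0,1.05),(1.05,2.1)):
    print('; '.join('%.2f 0 %.2f 0'%(.75*(np.cos(a)-np.cos(a0)),-.75*(np.sin(a)-np.sin(a0))) for a in np.linspace(a0,a1,16)[1:]))
"
```

```text
[-3.78188675  0.08412257  9.66351084]
now [ 0.5557 -0.1376  0.0813] yaw -13.40 q [ 0.24  0.55 -0.06  1.88  0.05  0.71 -0.08] tilt [ 0.     -0.0001]
(0.554, -0.1388, 0.079, -13.35) -> [-0.008 -0.007  0.011] spin -0.001
-0.00 0 -0.05 0; -0.01 0 -0.10 0; -0.02 0 -0.16 0; -0.03 0 -0.21 0; -0.05 0 -0.26 0; -0.07 0 -0.31 0; -0.09 0 -0.35 0; -0.11 0 -0.40 0; -0.14 0 -0.44 0; -0.18 0 -0.48 0; -0.21 0 -0.52 0; -0.25 0 -0.56 0; -0.29 0 -0.59 0; -0.33 0 -0.62 0; -0.38 0 -0.65 0
-0.05 0 -0.02 0; -0.09 0 -0.05 0; -0.14 0 -0.06 0; -0.19 0 -0.08 0; -0.25 0 -0.09 0; -0.30 0 -0.10 0; -0.35 0 -0.10 0; -0.40 0 -0.10 0; -0.45 0 -0.09 0; -0.51 0 -0.09 0; -0.56 0 -0.08 0; -0.61 0 -0.06 0; -0.66 0 -0.04 0; -0.71 0 -0.02 0; -0.75 0 0.00 0
```

Request:
move_arm(
  series="0 0 -0.05 0; -0.01 0 -0.10 0; -0.02 0 -0.16 0; -0.03 0 -0.21 0; -0.05 0 -0.26 0; -0.07 0 -0.31 0; -0.09 0 -0.35 0; -0.11 0 -0.40 0; -0.14 0 -0.44 0; -0.18 0 -0.48 0; -0.21 0 -0.52 0; -0.25 0 -0.56 0; -0.29 0 -0.59 0; -0.33 0 -0.62 0; -0.38 0 -0.65 0; -0.38 0 -0.65 0",
)

```text
time: 38.98
position: [0.5378, -0.2131, 0.2114]
tool_rot: [0.785, 0.619, 0.0, 0.0]
force: [-0.3, 0.6, -4.3]
finger_gap: 0.336
grip_force: 50.7
```

```bash
python3 -c "
from h import *
s=bot.observe(); print(s['finger_gap'],s['grip_force'],s['force']); 
j=np.array([.231,.973]); h=np.array([.539,-.202])-.085*j
print((s['position'][:2]-h)@j, s['position'][2]-.081,'want .075 .130'); plan((.5023,-.3588,.21,-13.35))
"
```

```text
0.33566809339133774 50.67550241947174 [-0.31644401  0.55336226 -4.25576172]
0.07395334191802748 0.1303597370362019 want .075 .130
now [ 0.5378 -0.2131  0.2114] yaw -13.51 q [ 0.37  0.38 -0.04  1.78  0.02  0.98  0.08] tilt [ 0.0004 -0.    ]
(0.5023, -0.3588, 0.21, -13.35) -> [-0.75  -0.002  0.007] spin -0.004
```

Request:
move_arm(
  series="-0.05 0 -0.02 0; -0.09 0 -0.05 0; -0.14 0 -0.06 0; -0.19 0 -0.08 0; -0.25 0 -0.09 0; -0.30 0 -0.10 0; -0.35 0 -0.10 0; -0.40 0 -0.10 0; -0.45 0 -0.09 0; -0.51 0 -0.09 0; -0.56 0 -0.08 0; -0.61 0 -0.06 0; -0.66 0 -0.04 0; -0.71 0 -0.02 0; -0.75 0 0 0;-0.755 0 0 0;-0.755 0 0 0;-0.755 0 0 0",
)

```text
time: 40.48
position: [0.5029, -0.3607, 0.2104]
tool_rot: [0.785, 0.619, -0.001, 0.001]
force: [-3.5, -4.3, 6.2]
finger_gap: 0.337
grip_force: 52.0
```

Request:
move_arm(
  series="0 0 0 0;0 0 0 0;0 0 0 0;0 0 0 0;0 0 0 0",
  fingers=0.75,
)

```text
time: 40.9
position: [0.5034, -0.3576, 0.2092]
tool_rot: [0.784, 0.62, 0.0, -0.0]
force: [0.5, -0.3, -0.2]
finger_gap: 0.749
grip_force: 0.0
```

Request:
move_arm(
  series="0 0 -0.15 0;0 0 -0.3 0;0 0 -0.45 0;0 0 -0.5 0;0 0 -0.5 0;0 0 -0.5 0",
)

```text
time: 41.4
position: [0.5033, -0.3582, 0.3095]
tool_rot: [0.785, 0.62, 0.0, 0.0]
force: [-0.6, 0.5, -0.9]
finger_gap: 0.749
grip_force: 0.0
```

```bash
python3 -c "
from h import *
im,s=heads('w20.png')
for b in blobs(mask(im,[0,170,60],[6,255,255])|mask(im,[174,170,60],[180,255,255]),200): print('red',cen(b),rect('wrist',b,.21,s))
for b in blobs(mask(im,[105,120,60],[125,255,255]),200): print('blue',cen(b),rect('wrist',b,.053,s))
plan((.539,-.202,.31,76.65))
"
```

```text
head [214.7  49.5] 253.5 centre [ 0.4623 -0.1845] width 0.026
head [339.2  50.7] 249.5 centre [ 0.6141 -0.2228] width 0.0247
head [246.7  49.8] 228.5 centre [ 0.5011 -0.1947] width 0.0246
red [278.17013354 217.76129944] ((503.5727844238281, -356.5189208984375), (25.3767032623291, 30.096206665039062), 76.58094024658203)
red [265.59136019 118.4150613 ] ((511.5779113769531, -285.02557373046875), (22.04041290283203, 7.465880870819092), 76.2228775024414)
red [290.36032864 118.28579812] ((528.0237426757812, -289.2970275878906), (22.730796813964844, 7.474851131439209), 76.96442413330078)
blue [277.84635832  43.68035619] ((538.9130859375, -204.721923828125), (48.9947509765625, 37.83589553833008), 76.4968490600586)
blue [402.44374626 130.73399162] ((666.5912475585938, -336.1420593261719), (55.219764709472656, 33.391143798828125), 68.38395690917969)
blue [  8.55555556 403.60807529] ((-395.4100341796875, -802.0758056640625), (302.9534912109375, 73.72684478759766), 40.9049186706543)
now [ 0.5027 -0.3578  0.3082] yaw -13.40 q [ 0.57  0.36  0.01  1.58 -0.    1.2   0.35] tilt [-0.0016  0.0011]
(0.539, -0.202, 0.31, 76.65) -> [ 0.8   -0.004 -0.008] spin 1.999
```

The clamp is fully back, with the knob where it was at the start. The heads have not moved. Now to the caddy.

Request:
move_arm(
  series="0.4 0 0 -1;0.4 0 0 -1;0.4 0 0 -1;0.4 0 0 -1;0.4 0 0 -1;0.4 0 0 -1;0.4 0 0 -1;0.4 0 0 -1;0.4 0 0 -1",
  fingers=0.85,
)

```text
time: 42.2
position: [0.5209, -0.2802, 0.3076]
tool_rot: [0.489, 0.872, 0.0, -0.002]
force: [0.3, 0.7, -0.6]
finger_gap: 0.849
grip_force: 0.0
```

```bash
python3 -c "
from h import *
plan((.5385,-.2025,.2,76.65))
"
```

```text
now [ 0.5209 -0.2802  0.3076] yaw 31.50 q [ 0.57  0.32 -0.15  1.64  0.05  1.19  0.96] tilt [-0.003   0.0017]
(0.5385, -0.2025, 0.2, 76.65) -> [0.284 0.279 0.538] spin -1.003
```

Request:
move_arm(
  series="0.28 0.28 0 -1;0.28 0.28 0 -1;0.28 0.28 0 -1;0.28 0.28 0 -1;0.28 0.28 0.2 -1;0.28 0.28 0.4 -1;0.28 0.28 0.54 -1;0.28 0.28 0.54 -1;0.28 0.28 0.54 -1;0.28 0.28 0.54 -1",
)

```text
time: 43.03
position: [0.5411, -0.2038, 0.2029]
tool_rot: [0.118, 0.993, -0.0, 0.001]
force: [-0.3, 0.2, 0.7]
finger_gap: 0.849
grip_force: 0.0
```

```bash
python3 -c "
from h import *
im,s=heads('w21.png'); plan((.5385,-.2025,.039,76.65))
for b in blobs(mask(im,[105,120,60],[125,255,255]),200): print('blue',cen(b),rect('wrist',b,.053,s))
"
```

```text
head [277.3 107.6] 600.5 centre [ 0.4615 -0.1851] width 0.0258
head [276.3 265.1] 496.5 centre [ 0.6129 -0.2226] width 0.0246
head [276.3 147.9] 402.5 centre [ 0.5021 -0.1958] width 0.0257
now [ 0.5417 -0.204   0.2037] yaw 76.49 q [ 0.55  0.41 -0.3   1.79  0.14  0.97  1.53] tilt [ 0.0032 -0.0011]
(0.5385, -0.2025, 0.039, 76.65) -> [0.02  0.004 0.823] spin -0.004
blue [279.01260145 194.35718354] ((536.024169921875, -201.17013549804688), (44.43017578125, 43.37755584716797), 76.44580841064453)
blue [203.6401138  339.04528212] ((681.549072265625, -324.40472412109375), (27.087879180908203, 73.84886169433594), 60.17000961303711)
```

Request:
move_arm(
  series="0.015 0.004 0.15 0;0.015 0.004 0.35 0;0.015 0.004 0.55 0;0.015 0.004 0.7 0;0.015 0.004 0.8 0;0.015 0.004 0.82 0;0.015 0.004 0.82 0;0.015 0.004 0.82 0",
)

```text
time: 43.75
position: [0.5395, -0.2027, 0.0398]
tool_rot: [0.117, 0.993, -0.0, 0.002]
force: [-0.0, 0.3, 0.1]
finger_gap: 0.853
grip_force: 0.0
```

Request:
move_arm(
  series="0 0 0 0;0 0 0 0;0 0 0 0;0 0 0 0;0 0 0 0;0 0 0 0;0 0 0 0",
  fingers=0,
  newtons=70,
)

```text
time: 44.33
position: [0.5392, -0.2027, 0.04]
tool_rot: [0.117, 0.993, -0.0, 0.002]
force: [-0.2, -0.1, 7.8]
finger_gap: 0.526
grip_force: 73.2
```

Request:
move_arm(
  series="0 0 -0.05 0;0 0 -0.1 0;0 0 -0.18 0;0 0 -0.28 0;0 0 -0.38 0;0 0 -0.48 0;0 0 -0.55 0;0 0 -0.6 0;0 0 -0.6 0;0 0 -0.6 0",
)

```text
time: 45.17
position: [0.5374, -0.2023, 0.1581]
tool_rot: [0.117, 0.993, -0.0, 0.0]
force: [-0.3, 0.3, -3.5]
finger_gap: 0.528
grip_force: 72.0
```

```bash
python3 -c "
from h import *
I=cv2.imread('pics/w1.png')
m=mask(cv2.imread('pics/top4.png'),[8,80,110],[25,255,255]); m[:, :155]=0; m[:,280:]=0;m[:258]=0;m[323:]=0
g=cv2.cvtColor(cv2.imread('pics/top4.png'),cv2.COLOR_BGR2HSV); print(g[290,180],g[290,140],g[310,200])
for v in(110,120,130,140):
    mm=m.copy(); mm[g[:,:,2]<v]=0
    k=blobs(cv2.morphologyEx(cv2.morphologyEx(mm,cv2.MORPH_CLOSE,np.ones((5,5))),cv2.MORPH_OPEN,np.ones((9,9))),1000)
    for b in k[:1]: print(v,rect('top',b,.004))
im,s=heads('w22.png'); plan((.4292,.148,.15,5.5))
"
```

```text
[ 15 127 157] [ 13 149 106] [ 15 131 148]
110 ((427.82684326171875, 152.0121612548828), (150.05381774902344, 297.4969787597656), 0.33712953329086304)
120 ((426.10247802734375, 151.63897705078125), (145.30960083007812, 297.2825012207031), 0.5928950905799866)
130 ((426.5591125488281, 151.6307373046875), (134.6328887939453, 271.4213562011719), 3.25437331199646)
140 ((427.9650573730469, 151.6172637939453), (129.81466674804688, 266.9021911621094), 3.2312214374542236)
head [275.2 109.7] 3303.0 centre [ 0.4649 -0.1755] width 0.0491
head [272.5 200.3] 2669.5 centre [ 0.5207 -0.2013] width 0.0475
now [ 0.5368 -0.202   0.1572] yaw 76.58 q [ 0.54  0.46 -0.29  1.83  0.16  0.88  1.51] tilt [-0.0009  0.0002]
(0.4292, 0.148, 0.15, 5.5) -> [0.929 1.578 0.037] spin 1.580
```

Lifted. The mat's centre is (0.427,0.152) and its long axis is at 93.2°. Carrying the caddy there at tool yaw 3.2°.

Request:
move_arm(
  series="0.08 0.13 -0.05 0.1;0.16 0.27 -0.05 0.2;0.23 0.4 -0.05 0.3;0.31 0.53 -0.05 0.4;0.39 0.66 -0.05 0.5;0.46 0.79 -0.05 0.6;0.46 0.79 -0.05 0.7;0.46 0.79 -0.05 0.8;0.46 0.79 -0.05 0.8;0.46 0.79 -0.05 0.8",
)

```text
time: 46.05
position: [0.4838, -0.027, 0.1667]
tool_rot: [0.417, 0.909, -0.0, -0.001]
force: [-0.5, -0.4, -2.5]
finger_gap: 0.527
grip_force: 72.5
```

```bash
python3 -c "
from h import *
plan((.4275,.1516,.15,3.2))
"
```

```text
now [ 0.4838 -0.027   0.1667] yaw 40.74 q [ 0.21  0.3  -0.24  2.04  0.1   0.82  0.62] tilt [-0.002 -0.   ]
(0.4275, 0.1516, 0.15, 3.2) -> [0.86  0.37  0.084] spin 0.834
```

Request:
move_arm(
  series="0.14 0.06 0 0.1;0.29 0.12 0 0.2;0.43 0.18 0 0.3;0.57 0.25 0.03 0.4;0.72 0.31 0.05 0.5;0.86 0.37 0.08 0.6;0.86 0.37 0.08 0.7;0.86 0.37 0.08 0.835;0.86 0.37 0.08 0.835;0.86 0.37 0.08 0.835;0.86 0.37 0.08 0.835",
)

```text
time: 46.97
position: [0.429, 0.151, 0.1514]
tool_rot: [0.687, 0.726, -0.0, -0.0]
force: [-0.4, -0.1, -3.2]
finger_gap: 0.534
grip_force: 72.4
```

```bash
python3 -c "
from h import *
plan((.4275,.1516,.0365,3.2))
im,s=grab('wrist','w23.png')
# mat outline at z=.004 seen round the caddy
m=mask(im,[8,90,130],[25,255,255]); hs=cv2.cvtColor(im,cv2.COLOR_BGR2HSV)
for v in(190,205,220):
    mm=m.copy(); mm[hs[:,:,2]<v]=0
    for b in blobs(cv2.morphologyEx(mm,cv2.MORPH_OPEN,np.ones((5,5))),3000)[:2]: print(v,cv2.boundingRect(b),rect('wrist',b,.004,s))
"
```

```text
now [0.429  0.151  0.1514] yaw 3.16 q [-0.19  0.27 -0.23  2.12  0.09  0.76 -0.43] tilt [-0.0004 -0.0002]
(0.4275, 0.1516, 0.0365, 3.2) -> [ 0.003 -0.007  0.574] spin -0.001
190 (192, 0, 166, 266) ((421.8565368652344, 208.838134765625), (139.2565460205078, 240.04110717773438), 2.928065776824951)
205 (317, 45, 39, 207) ((478.1972961425781, 197.74734497070312), (31.953920364379883, 182.75787353515625), 6.36276388168335)
```

Request:
move_arm(
  series="0 0 0.15 0;0 0 0.3 0;0 0 0.42 0;0 0 0.49 0;0 0 0.53 0;0 0 0.56 0;0 0 0.575 0;0 0 0.575 0;0 0 0.575 0",
)

```text
time: 47.77
position: [0.4296, 0.1519, 0.0373]
tool_rot: [0.688, 0.726, 0.001, 0.0]
force: [0.1, 0.2, -3.7]
finger_gap: 0.526
grip_force: 73.0
```

```bash
python3 -c "
from h import *
plan((.4275,.1516,.036,3.2)); print(bot.observe()['force'])
"
```

```text
now [0.4296 0.1519 0.0373] yaw 3.03 q [-0.24  0.49 -0.18  2.17  0.18  0.5  -0.51] tilt [0.0013 0.0005]
(0.4275, 0.1516, 0.036, 3.2) -> [-0.001 -0.01   0.006] spin -0.004
[ 0.0544472   0.19870421 -3.66749469]
```

Request:
move_arm(
  series="0 0 0.005 0;0 0 0.01 0;0 0 0.01 0",
)

```text
time: 48.02
position: [0.4298, 0.1521, 0.036]
tool_rot: [0.688, 0.726, 0.001, 0.001]
force: [-2.0, 0.5, 7.3]
finger_gap: 0.525
grip_force: 74.0
```

Request:
move_arm(
  series="0 0 0 0;0 0 0 0;0 0 0 0;0 0 0 0;0 0 0 0;0 0 0 0",
  fingers=0.85,
)

```text
time: 48.52
position: [0.4289, 0.1517, 0.0346]
tool_rot: [0.688, 0.725, 0.0, -0.0]
force: [-0.5, 0.2, 0.1]
finger_gap: 0.847
grip_force: 0.0
```

Request:
move_arm(
  series="0 0 -0.1 0;0 0 -0.3 0;0 0 -0.5 0;0 0 -0.7 0;0 0 -0.9 0;0 0 -1 0;0 0 -1 0;0 0 -1 0;0 0 -1 0",
)

```text
time: 49.27
position: [0.4281, 0.1513, 0.2337]
tool_rot: [0.688, 0.725, -0.001, -0.0]
force: [-0.8, -0.8, -1.2]
finger_gap: 0.849
grip_force: 0.0
```

```bash
python3 -c "
from h import *
im,s=heads('w24.png'); I,_=grab('scene','scene5.png'); T,_=grab('top','top5.png')
for b in blobs(mask(im,[105,120,60],[125,255,255]),200): print('blue',cen(b),rect('wrist',b,.049,s))
hs=cv2.cvtColor(im,cv2.COLOR_BGR2HSV); m=mask(im,[8,90,205],[25,255,255])|mask(im,[0,0,150],[180,50,255])|mask(im,[105,120,60],[125,255,255])|mask(im,[50,100,40],[75,255,255]); m[:,:200]=0; m[:,380:]=0
for b in blobs(cv2.morphologyEx(m,cv2.MORPH_OPEN,np.ones((7,7))),3000)[:1]: print('mat',cv2.boundingRect(b),rect('wrist',b,.004,s))
for b in blobs(mask(T,[0,170,60],[6,255,255])|mask(T,[174,170,60],[180,255,255]),15): print('red',cen(b))
a=cv2.imread('pics/top0.png').astype(int); d=(np.abs(a-T).max(2)>40).astype(np.uint8)
for n,x0,x1,y0,y1 in(('mug',330,375,115,170),('bottle',410,465,155,200),('brush',100,188,185,215)): print(n,d[y0:y1,x0:x1].sum())
"
```

```text
head [279.6 109.8] 478.0 centre [0.4261 0.2309] width 0.0252
head [279.7 251.7] 378.0 centre [0.4336 0.0767] width 0.0245
head [279.3 145.7] 305.0 centre [0.4266 0.1898] width 0.0243
blue [279.91749357 187.24366042] ((429.31109619140625, 155.30360412597656), (43.74518585205078, 42.271244049072266), 3.0321571826934814)
mat (211, 0, 131, 326) ((424.60711669921875, 156.05519104003906), (140.61097717285156, 403.1546630859375), 2.753981113433838)
red [467.80218855 260.38636364]
mug 0
bottle 0
brush 0
```

```bash
python3 -c "
from h import *
T=cv2.imread('pics/scene5.png')
for b in blobs(mask(T,[50,100,40],[75,255,255]),15): print(cen(b),onz('scene',cen(b),.03))
print(bot.job_done())
"
```

```text
[363.25795645 399.18927973] [[0.84757065 0.30062148 0.03      ]]
[400.54567901 219.0617284 ] [[0.42670687 0.23034809 0.03      ]]
[384.35128205 213.43846154] [[0.4291507  0.19070161 0.03      ]]
[339.3046875  197.27604167] [[0.43465418 0.07507092 0.03      ]]
the job is handed in; nothing more can be done
None
```

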